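# Close up the coffee bar for the night

### The job

Close up the coffee bar for the night. A used pod was left under the drip tray's loose steel grille: take the grille off, put the pod in the open steel pot, then lay the grille back over the tray's two pins and press it down until it is fully home, flush with the rim. Also fit every wooden lid lying on the bar into the canister it matches (there may be fewer lids than canisters) and press each fully home, flush with the rim, without disturbing the glass cup, its coaster or the steel jug.

Things in the scene. Friction and masses are not known exactly. Their poses are not given: they have to be found in the camera images.
- lid_wide: Large round wooden lid, 90 mm diameter. The flat plate is 16 mm thick; its underside centre is the origin, z up. On the plate stands a wooden grip centred on the origin, 32 mm tall (16 to 48 mm above the underside), a round knob 26 mm in diameter. Absent (None) in some runs. Weighs about 70 g.
- lid_slim: Small round wooden lid, 64 mm diameter. The flat plate is 16 mm thick; its underside centre is the origin, z up. On the plate stands a wooden grip centred on the origin, 32 mm tall (16 to 48 mm above the underside), a round knob 26 mm in diameter. Absent (None) in some runs. Weighs about 70 g.
- lid_square: Square wooden lid, 76 x 76 mm. The flat plate is 16 mm thick; its underside centre is the origin, z up. On the plate stands a wooden grip centred on the origin, 32 mm tall (16 to 48 mm above the underside), a bar 50 mm long along the lid's x and 16 mm wide along its y. Absent (None) in some runs. Weighs about 70 g.
- lid_oblong: Oblong wooden lid, 100 mm along its x, 56 mm along its y. The flat plate is 16 mm thick; its underside centre is the origin, z up. On the plate stands a wooden grip centred on the origin, 32 mm tall (16 to 48 mm above the underside), a bar 50 mm long along x and 16 mm wide along y. Absent (None) in some runs. Weighs about 70 g.
- can_wide: Wide round white ceramic canister, 110 mm tall, 108 mm outer diameter, mouth 96 mm; takes the large round lid. Fixed; origin underside centre, z up. A dark rubber seal lies in the mouth 8 mm below the rim: the lid rests on it 8 mm proud until a slow 8 to 15 N push slides it down 8 mm to a hard stop, where it stays, lid plate flush with the rim (underside 16 mm below it).
- can_slim: Slim round white ceramic canister, 130 mm tall, 82 mm outer diameter, mouth 70 mm; takes the small round lid. Fixed; origin underside centre, z up. A dark rubber seal lies in the mouth 8 mm below the rim: the lid rests on it 8 mm proud until a slow 8 to 15 N push slides it down 8 mm to a hard stop, where it stays, lid plate flush with the rim (underside 16 mm below it).
- can_square: Square white ceramic canister, 90 mm tall, 93 x 93 mm outside, mouth 81 x 81 mm; takes the square lid at any quarter turn. Fixed; origin underside centre, z up. A dark rubber seal lies in the mouth 8 mm below the rim: the lid rests on it 8 mm proud until a slow 8 to 15 N push slides it down 8 mm to a hard stop, where it stays, lid plate flush with the rim (underside 16 mm below it).
- can_oblong: Oblong white ceramic canister, 80 mm tall, 117 mm along its x, 73 mm along y, mouth 105 x 61 mm; takes the oblong lid, either way round. Fixed; origin underside centre, z up. A dark rubber seal lies in the mouth 8 mm below the rim: the lid rests on it 8 mm proud until a slow 8 to 15 N push slides it down 8 mm to a hard stop, where it stays, lid plate flush with the rim (underside 16 mm below it).
- grille: Steel drip grille: plate 150 mm along its x, 95 mm along y, 10 mm thick, dark slots, two through holes of 18 mm diameter on its x axis 62 mm either side of the middle, starting loose over the tray's pins. Origin underside centre, z up. On top, centred, a rib to grip, 60 mm along x, 14 mm wide along y, 32 mm tall (10 to 42 mm above the underside). About 220 g.
- drip_tray: Fixed black tray, 172 mm along its x, 117 mm along y, rim 60 mm high, floor 6 mm, opening 160 x 105 mm; origin underside centre, z up. Two 12 mm pins, tops 77 mm high, on its x axis 62 mm off the middle. The grille, over both, rests loose on a grey clip frame (rails along x at y +-43 mm), underside at 56 mm, 6 mm proud; a slow 8 to 15 N push slides it 6 mm to a hard stop, flush, where it stays.
- pod: Used aluminium coffee pod: flange 52 mm in diameter and 4 mm thick below, body 40 mm in diameter above it, 32 mm tall in all; origin at the underside centre, z up. Starts on the floor of the drip tray, near its middle, hidden under the grille. 25 g.
- pot: Open round steel pot for used pods, fixed to the bar: 110 mm in diameter, 60 mm tall, mouth 102 mm, floor 4 mm thick; origin at the underside centre, z up.
- cup: Glass espresso cup, 62 mm in diameter, 62 mm tall, standing on the coaster; origin at the underside centre. Bystander.
- coaster: Round cork coaster, 96 mm in diameter, 8 mm thick; origin at the underside centre. Bystander.
- jug: Empty steel frothing jug, 95 mm tall, 88 mm in diameter, with a side handle along its x out to 72 mm from its axis; origin at the underside centre. Bystander.
Things that resemble listed ones, but are neither listed nor needed, are in the scene too. Leave any turquoise look-alike of the lid_slim alone.

How it is judged:
By the outcome, as a careful person would: the job done as asked, in the order asked, and still so for the second after the job is handed in, with the robot touching nothing.
Of lid_wide, lid_slim, lid_square, lid_oblong only 2 to 4 are there at a start; the rules pass over those that are not, and their reading is None.
At some moment in a run one of lid_wide, lid_slim, lid_square, lid_oblong, grille may be knocked a few centimetres aside while the robot is not near it.
Once in a run the grip may slacken for a moment while it holds something.
It also fails if it takes over 210 s, if anything falls off the work surface, if the arm or the gripper's body presses on something with over 40 N, if the wrist force passes 120 N, or if a joint passes its speed limit or range.

### The arm

A 7-joint arm with a two-finger parallel gripper is mounted at the origin on the work surface. World frame = base frame: x ahead of the robot, y to its left, z up, the work surface at z = 0. Lengths are in m, angles in rad, forces in N, time in s.
With the tool pointing down it reaches from about 0.4 to 0.875 m from the base axis. Payload 6.5 kg.
Tool frame: the origin (TCP) lies at the very end of the fingers, on their centre line; the grasp point (between the pads) lies 19 mm behind it; z points along the fingers, y is the line along which they close (so a half turn about z gives the same grasp; the last joint's range is limited). The gripper opens to 88 mm and grips with 3 to 60 N. Pads are 18 mm wide; open, the fingers measure 123 mm over their backs; the gripper's body (75 mm by 187 mm) begins 45 mm behind the grasp point.
Start: joints at [-1.295, 0.536, -0.004, 1.538, 0.003, 1.067, -0.071], TCP at [0.218, 0.612, 0.239] pointing down, gripper open.
Joint ranges: [-2.7, 2.7], [-0.37, 2.16], [-1.27, 1.26], [0.24, 2.4], [-1.31, 4.45], [0.19, 1.91], [-2.76, 2.76]. Speed limits (rad/s): [2.39, 2.39, 3.14, 3.14, 3.14, 3.14, 3.14].

### API

Orientations are given as a 3x3 rotation matrix whose columns are the frame's x, y, z axes.
In Python, from station import bot gives the robot as it stands.
- The arm moves only by the shell command python3 -m inch 'ROWS'. ROWS is a JSON object of lists of equal length, an entry for each row: "twist": the turn, a rotation vector about the tool's x, y, z in degrees, a list of three; "dp": the shift along the tool's x, y, z in mm, a list of three; "grip": the opening, from -1 (shut) to 1 (fully open). A call has 1 to 5 rows; each row is the pose to reach, as a shift and turn from the pose commanded when the call began, along the tool's axes at that moment; what a row does not reach only later rows make up. A row lasts 1/10 s, in which the tool goes at most 50 mm and 8.59 degrees, less where a joint would pass 70% of its speed; a pose out of reach is approached as far as the arm can. A call with a gripper value outside its range is refused whole. The fingers move at their own pace and stop on an object; the grip force is fixed at half the most. Time passes only in rows, so rows that repeat a pose let the fingers close. It gives the time, the measured TCP pose, the force, the opening and the grip force at its end, in the units of the state.
- bot.get_obs(): the state, without advancing time (a new reading comes with each control period).
- bot.get_image(name): name is "scene" or "top"; returns the picture (384x512x3 uint8, red, green, blue); there is no depth.
- bot.get_calibration(name): a dict with "mtx" (3x3 intrinsics, pixels), "k1" (the pictures are not rectified: a ray, as slopes to the right and down, at radius r is drawn at 1 + k1 r^2 times it, then the intrinsics apply), "view" (4x4, takes a point from world to camera coordinates). Camera axes: x right, y up, looking along -z (the intrinsics and any distortion apply to the point x, -y, -z); pixel columns grow to the right and rows downward; lengths in m; the calibration is good to about 2 mm. A picture is of the moment at which its call begins. get_calibration takes no time and is no camera call.
- bot.finish_job(): hands the job in; it is judged then, once.
Trained networks look in the newest picture that a camera, given by its name, has taken for a name from the list of things; names that differ only in an ending like _2 or _b are one class to them, and where a whole thing is asked for, a point or a joint stands for the part that bears it (a point fixed in the world has none). Each returns a list of dicts, best first, with "p" (0 to 1); they miss things now and then, are a little off and sometimes report something else, mostly with a low value. They report only what shows in the picture. A call takes as long as a camera call. They do not tell look-alikes from the thing itself.
- bot.boxes_of(target, camera): "uv" ([column, row] in pixels, amid what is visible of it).
The state is a dict: "time_s": time; "joint_positions": joint angles; "joint_vel": joint speeds; "joint_torque": joint torques, N m; "eef_pos": TCP position; "orientation": TCP orientation; "wrist_force": force on the tool from outside, world axes, zero at the start; "torque": the same for the moment, N m; "opening": opening from 0.0 (shut) to 1.0 (fully open); "grip_force": force on a finger pad.
Only numpy, scipy, OpenCV 4.12 (cv2) and the standard library are available. Lean on these libraries where they do the work, as an engineer would, in place of code of your own. Each camera call takes 0.05 s, during which the arm holds its last target. There are 200 camera calls.

## Working session

There is one attempt and no reset: what is moved stays moved. The work goes in short steps, Python scripts to look and compute and a shell command to move; the robot and the scene stay as the last step left them, time stands still between calls to the robot, and variables do not carry over. Pictures are saved under pics/ and viewed, at most 14 in all, crops included, and the job is handed in when it is done.

```bash
ls; mkdir -p pics; python3 - <<'E'
from station import bot
import cv2,numpy as np
for n in("scene","top"):
    im=bot.get_image(n); cv2.imwrite(f"pics/{n}0.png",cv2.resize(im[:,:,::-1],(800,600),interpolation=cv2.INTER_CUBIC)); cv2.imwrite(f"raw_{n}.png",im[:,:,::-1])
    c=bot.get_calibration(n); print(n,np.round(c["mtx"],1).tolist(),c["k1"],np.round(c["view"],4).tolist())
o=bot.get_obs(); print({k:np.round(v,3).tolist() for k,v in o.items()})
E
```

```text
pics
scene [[441.9, 0.0, 252.4], [0.0, 441.9, 188.3], [0.0, 0.0, 1.0]] -0.06198267149672353 [[0.6403, 0.7681, -0.0086, -0.3492], [-0.4893, 0.4165, 0.7662, 0.224], [0.5922, -0.4864, 0.6425, -1.7745], [0.0, 0.0, 0.0, 1.0]]
top [[372.5, 0.0, 251.8], [0.0, 372.5, 192.3], [0.0, 0.0, 1.0]] -0.0635893803559618 [[-0.0224, -0.9996, 0.0142, 0.0109], [0.9882, -0.02, 0.152, -0.5526], [-0.1517, 0.0174, 0.9883, -0.9423], [0.0, 0.0, 0.0, 1.0]]
{'time_s': 0.1, 'joint_positions': [-1.295, 0.537, -0.004, 1.539, 0.003, 1.067, -0.071], 'joint_vel': [0.0, -0.001, 0.001, -0.001, 0.001, 0.0, -0.0], 'joint_torque': [0.002, -57.207, 0.993, -25.223, -0.056, 0.013, 0.0], 'eef_pos': [0.218, 0.612, 0.238], 'orientation': [[-0.942, 0.335, -0.0], [0.335, 0.942, -0.002], [-0.0, -0.002, -1.0]], 'wrist_force': [-0.131, -0.464, -0.107], 'torque': [0.008, -0.032, -0.012], 'grip_force': 0.0, 'opening': 1.001}
```

View pics/top0.png

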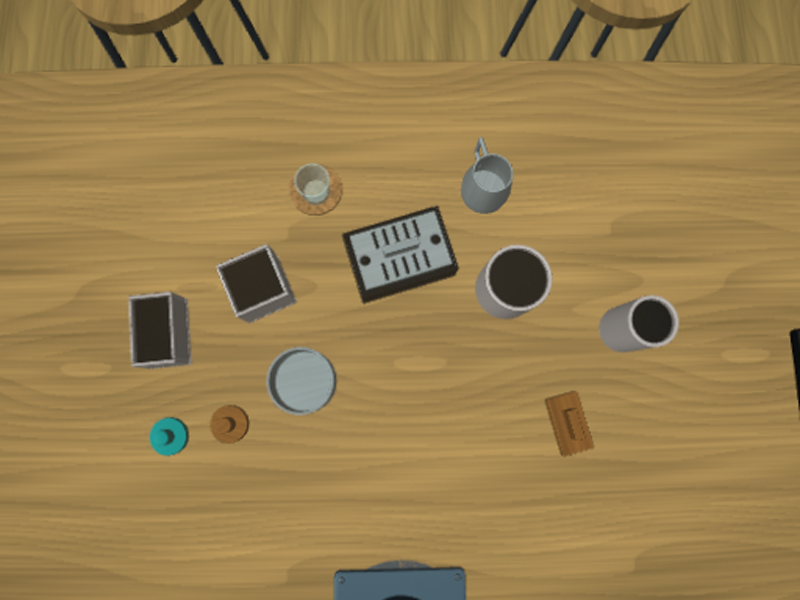

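View pics/scene0.png

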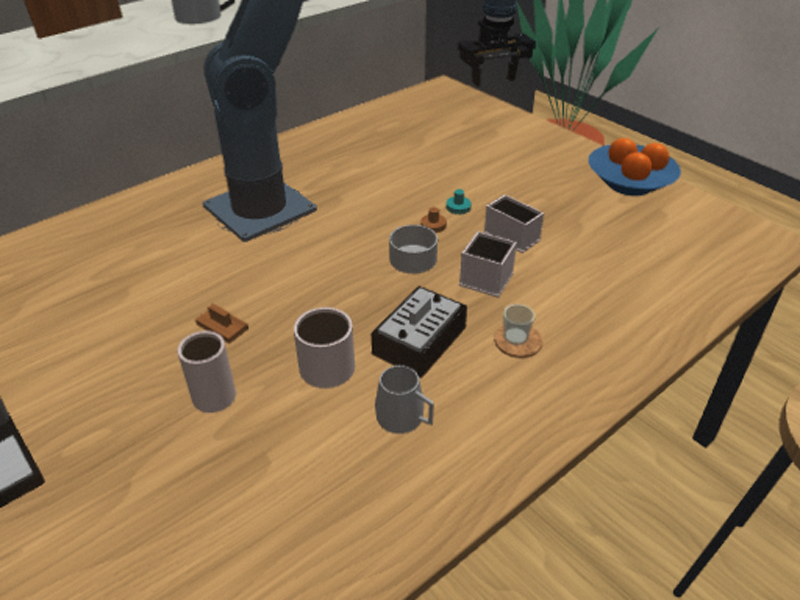

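```bash
cat > h.py <<'E'
from station import bot
import cv2,numpy as np
from scipy.optimize import least_squares
C={n:bot.get_calibration(n) for n in("scene","top")}
for c in C.values():
    for k in("mtx","view"): c[k]=np.array(c[k])
def proj(n,P):
    c=C[n];P=np.atleast_2d(P);q=P@c["view"][:3,:3].T+c["view"][:3,3]
    s=np.c_[q[:,0],-q[:,1]]/-q[:,2:3]; s=s*(1+c["k1"]*(s**2).sum(1,keepdims=True))
    return s@c["mtx"][:2,:2].T+c["mtx"][:2,2]
def onplane(n,uv,z):
    r=least_squares(lambda p:(proj(n,[p[0],p[1],z])[0]-uv),[.5,0.]);return r.x
def tri(uvs,uvt):
    r=least_squares(lambda p:np.r_[proj("scene",p)[0]-uvs,proj("top",p)[0]-uvt],[.5,0,.05]);return r.x,np.abs(r.fun).max()
E
python3 - <<'E'
from h import *
for t in "lid_wide lid_slim lid_square lid_oblong can_wide can_slim can_square can_oblong grille drip_tray pot cup jug".split():
  for n in("scene","top"):
    print(t,n,[(np.round(d["uv"]).astype(int).tolist(),round(d["p"],2)) for d in bot.boxes_of(t,n)[:4]])
E
```

```text
lid_wide scene []
lid_wide top []
lid_slim scene [([295, 132], 0.74), ([278, 142], 0.52)]
lid_slim top [([147, 270], 0.93), ([108, 278], 0.65)]
lid_square scene []
lid_square top []
lid_oblong scene [([142, 207], 0.62)]
lid_oblong top [([361, 268], 0.7)]
can_wide scene [([209, 224], 0.68)]
can_wide top [([324, 177], 0.97)]
can_slim scene [([132, 237], 0.94)]
can_slim top [([408, 206], 0.96)]
can_square scene [([313, 166], 0.7)]
can_square top [([167, 181], 0.83)]
can_oblong scene [([330, 140], 0.61)]
can_oblong top [([102, 210], 0.55)]
grille scene [([270, 205], 0.92)]
grille top [([253, 161], 0.73)]
drip_tray scene [([270, 225], 0.82)]
drip_tray top [([250, 179], 0.55), ([208, 126], 0.26)]
pot scene [([264, 158], 0.84), ([333, 223], 0.23)]
pot top [([194, 243], 0.62)]
cup scene [([328, 208], 0.67)]
cup top [([200, 116], 0.85), ([163, 185], 0.28)]
jug scene [([254, 260], 0.89)]
jug top [([309, 117], 0.56), ([195, 242], 0.29)]
```

The top view shows two wooden lids. The slim one is at top (229,424), next to a turquoise look-alike at (168,436), and the oblong one is at (569,423). The grille sits on its tray at (400,253), the pot at (302,380), the wide can at (515,280) and the slim can at (650,322). The square can is at (252,280) and the oblong can at (153,330), with the cup and jug behind.

Candidates:
- **Slim lid:** brown at raw top (147,270), turquoise at (108,278). I choose the brown one.
- **Oblong lid:** only (361,268).

Next I fit the edges in both views.

```bash
cat > fit.py <<'E'
from h import *
from scipy.ndimage import map_coordinates
from scipy.optimize import minimize
def circ(d,z): a=np.linspace(0,2*np.pi,90); return np.c_[d/2*np.cos(a),d/2*np.sin(a),0*a+z]
def rect(a,b,z):
    t=np.linspace(-1,1,25);o=np.ones(25)
    p=np.r_[np.c_[t,o],np.c_[t,-o],np.c_[o,t],np.c_[-o,t]]*[a/2,b/2]; return np.c_[p,np.full(len(p),z)]
M={ # curves, z0
"can_wide":np.r_[circ(.108,.110),circ(.096,.110)],"can_slim":np.r_[circ(.082,.13),circ(.07,.13)],
"can_square":np.r_[rect(.093,.093,.09),rect(.081,.081,.09)],"can_oblong":np.r_[rect(.117,.073,.08),rect(.105,.061,.08)],
"pot":np.r_[circ(.11,.06),circ(.102,.06)],"lid_slim":np.r_[circ(.064,.016),circ(.026,.048)],
"lid_oblong":np.r_[rect(.1,.056,.016),rect(.05,.016,.048)],
"grille":np.r_[rect(.15,.095,.066),rect(.06,.014,.098)],"drip_tray":np.r_[rect(.172,.117,.06),rect(.16,.105,.06)],
"grille_free":np.r_[rect(.15,.095,.01),rect(.06,.014,.042)],
"pod":np.r_[circ(.052,.004),circ(.04,.032)],"jug":circ(.088,.095),"cup":circ(.062,.07),"coaster":circ(.096,.008)}
def grads(ims,s):
    G={}
    for n,im in ims.items():
        b=cv2.GaussianBlur(im.astype(np.float32),(0,0),s); g=0
        for c in range(3): g=g+cv2.Sobel(b[:,:,c],5,1,0)**2+cv2.Sobel(b[:,:,c],5,0,1)**2
        G[n]=np.sqrt(g)/40; G[n]=np.minimum(G[n],4)
    return G
def place(m,p): c,s=np.cos(p[2]),np.sin(p[2]); R=np.array([[c,-s,0],[s,c,0],[0,0,1]]);return M[m]@R.T+[p[0],p[1],p[3]]
def score(m,p,G): return -np.mean([map_coordinates(G[n],proj(n,place(m,p)).T[::-1],order=1,mode='nearest').mean() for n in G])
def fit(m,p0,ims,rot=True,z=False,views=("scene","top")):
    p=np.array(p0,float)
    if len(p)==3: p=np.r_[p,0]
    ims={n:ims[n] for n in views}
    idx=[0,1]+([2] if rot else [])+([3] if z else [])
    for s,st in((3,.012),(1.8,.006),(1,.003)):
        G=grads(ims,s);best=None
        for dx in(-st,0,st):
          for dy in(-st,0,st):
            def f(v,q=p.copy()):
                q=q.copy();q[idx]=v*np.array([1,1,20,1])[idx];return score(m,q,G)
            sc=np.array([1,1,20,1])[idx]
            x0=p[idx]/sc;x0[:2]+=[dx,dy]
            r=minimize(f,x0,method="Nelder-Mead",options=dict(initial_simplex=np.r_[[x0],x0+np.eye(len(idx))*st],maxiter=150,xatol=1e-4))
            if best is None or r.fun<best[0]: best=(r.fun,r.x*sc)
        p[idx]=best[1]
    return p,-best[0]
def draw(ims,poses,f):
    out={}
    for n,im in ims.items():
        k=4;b=cv2.resize(im[:,:,::-1],None,fx=k,fy=k,interpolation=cv2.INTER_CUBIC)
        for m,p in poses.items():
            for q in proj(n,place(m.split("#")[0],p)): cv2.circle(b,tuple(int(round(v)) for v in (q+.5)*k),1,(0,255,0) if m!="drip_tray" else (0,0,255),-1)
        out[n]=b
    return out
def grab(): return {n:bot.get_image(n) for n in("scene","top")}
E
python3 - <<'E'
from fit import *
import json
ims={n:cv2.imread(f"raw_{n}.png")[:,:,::-1] for n in("scene","top")}
uv={"can_wide":(331,177,.11),"can_slim":(419,205,.13),"can_square":(162,179,.09),"can_oblong":(98,210,.08),"pot":(193,243,.06),"lid_slim":(147,271,.016),"lid_oblong":(364,271,.016),"grille":(256,161,.066),"drip_tray":(256,161,.06),"jug":(315,112,.095),"cup":(200,115,.07),"coaster":(202,121,.008)}
yaw={"can_square":.3,"can_oblong":1.57,"lid_oblong":.25,"grille":-1.3,"drip_tray":-1.3}
P={}
for m,(u,v,z) in uv.items():
    x,y=onplane("top",(u,v),z); best=None
    for y0 in ([yaw[m]] if m!="lid_oblong" else [.2,-.2]):
        q=fit(m,[x,y,y0],ims,rot=m in yaw)
        if best is None or q[1]>best[1]:best=q
    p=best[0]; P[m]=p.tolist(); t,s=fit(m,p,ims,rot=m in yaw,views=("top",)); z,_=fit(m,p,ims,rot=m in yaw,z=True)
    print(m,np.round(p,4),"sc %.2f"%best[1],"top-only",np.round(t[:3],4),"zfit",np.round(z[[0,1,3]],4))
json.dump(P,open("P.json","w"))
o=draw(ims,P,4)
cv2.imwrite("pics/ov1.png",cv2.resize(o["top"][360:1260,240:1840],(800,450),interpolation=cv2.INTER_AREA))
cv2.imwrite("pics/ov2.png",cv2.resize(o["scene"][420:1320,400:1500],(733,600),interpolation=cv2.INTER_AREA))
E
```

```text
Traceback (most recent call last):
KeyError: 'can_wide'
```

```bash
cat > f0.py <<'E'
from fit import *
import json
ims={n:cv2.imread(f"raw_{n}.png")[:,:,::-1] for n in("scene","top")}
uv={"can_wide":(331,177,.11),"can_slim":(419,205,.13),"can_square":(162,179,.09),"can_oblong":(98,210,.08),"pot":(193,243,.06),"lid_slim":(147,271,.016),"lid_oblong":(364,271,.016),"grille":(256,161,.066),"drip_tray":(256,161,.06),"jug":(315,112,.095),"cup":(200,115,.07),"coaster":(202,121,.008)}
yaw={"can_square":.3,"can_oblong":1.57,"lid_oblong":.3,"grille":-1.3,"drip_tray":-1.3}
P={}
for m,(u,v,z) in uv.items():
    x,y=onplane("top",(u,v),z); r=m in yaw
    p,b=fit(m,[x,y,yaw.get(m,0)],ims,rot=r)
    P[m]=p.tolist(); t,s=fit(m,p,ims,rot=r,views=("top",)); z,_=fit(m,p,ims,rot=r,z=True)
    print(m,np.round(p,4),"sc %.2f"%b,"top-only",np.round(t[:3],4),"zfit",np.round(z[[0,1,3]],4))
json.dump(P,open("P.json","w"))
o=draw(ims,P,4)
cv2.imwrite("pics/ov1.png",cv2.resize(o["top"][360:1260,240:1840],(800,450),interpolation=cv2.INTER_AREA))
cv2.imwrite("pics/ov2.png",cv2.resize(o["scene"][420:1320,400:1500],(733,600),interpolation=cv2.INTER_AREA))
E
time python3 f0.py
```

```text
can_wide [ 0.5772 -0.1988  0.      0.    ] sc 3.75 top-only [ 0.5761 -0.1984  0.    ] zfit [ 0.5771 -0.1987 -0.0028]
can_slim [ 0.4993 -0.4024  0.      0.    ] sc 3.77 top-only [ 0.4993 -0.4024  0.    ] zfit [ 0.5002 -0.4034 -0.0031]
can_square [0.584  0.2297 0.3976 0.    ] sc 3.60 top-only [0.5842 0.2295 0.3952] zfit [0.5839 0.2294 0.0026]
can_oblong [0.509  0.3945 0.0864 0.    ] sc 3.63 top-only [0.5089 0.3939 0.0832] zfit [0.5087 0.393  0.0036]
pot [0.4221 0.1534 0.     0.    ] sc 3.75 top-only [0.4221 0.1535 0.    ] zfit [ 0.4222  0.154  -0.0023]
lid_slim [0.3533 0.2785 0.     0.    ] sc 3.17 top-only [0.353  0.2773 0.    ] zfit [0.3535 0.2781 0.0013]
lid_oblong [ 0.3418 -0.2954  0.2395  0.    ] sc 3.10 top-only [ 0.3416 -0.2947  0.2395] zfit [ 0.3412 -0.2955 -0.0012]
grille [ 0.6468 -0.0075 -1.2913  0.    ] sc 3.55 top-only [ 0.6484 -0.0148 -1.2927] zfit [ 0.6759  0.0053 -0.0213]
drip_tray [ 0.6357 -0.0093 -1.2955  0.    ] sc 3.58 top-only [ 0.6235 -0.0133 -1.2884] zfit [ 0.6361 -0.0095  0.003 ]
jug [ 0.7369 -0.126   0.      0.    ] sc 1.84 top-only [ 0.6125 -0.0471  0.    ] zfit [ 0.722  -0.1484  0.0384]
cup [0.7585 0.1342 0.     0.    ] sc 3.09 top-only [0.754  0.1323 0.    ] zfit [ 0.7588  0.1343 -0.008 ]
coaster [0.7747 0.1268 0.     0.    ] sc 2.17 top-only [0.7621 0.1342 0.    ] zfit [ 0.7663  0.1367 -0.0127]
real	0m10.270s
user	0m10.514s
sys	0m0.300s
```

View pics/ov1.png

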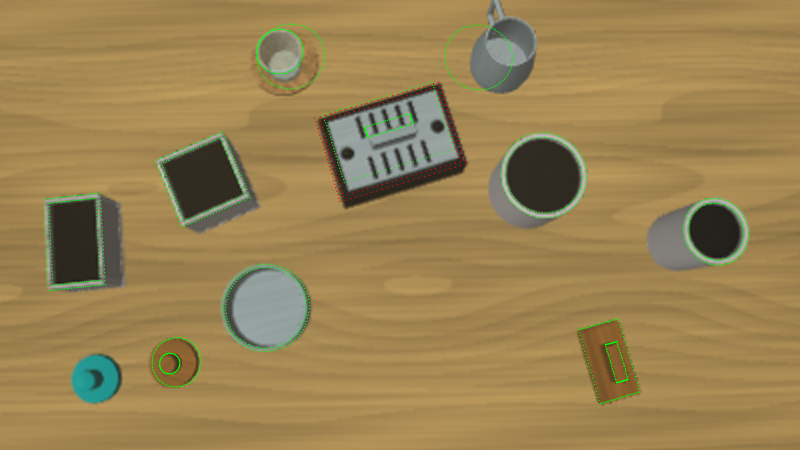

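View pics/ov2.png

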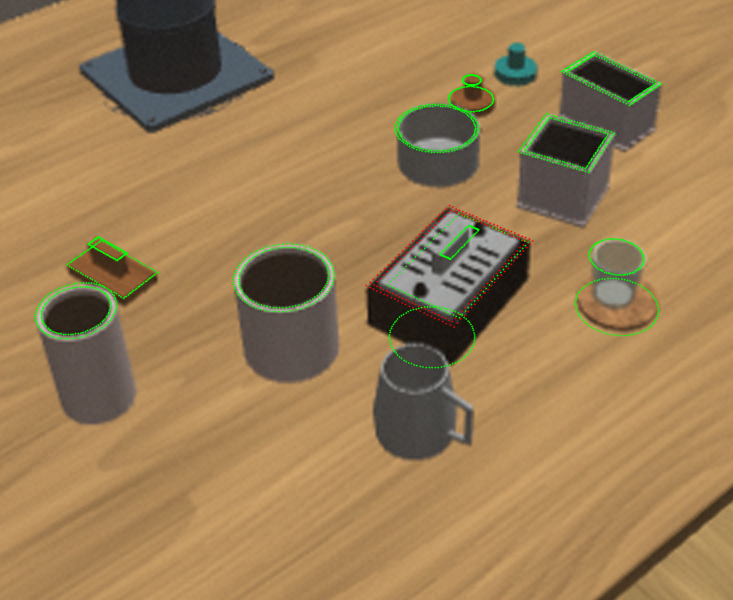

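The can, pot and lid fits sit on their rims. The grille and tray fits don't: they slipped onto the wrong black edges, at (390,140) in the crop. The jug fit is wrong as well. I'll refit the grille from its light plate.

```bash
cat > gr.py <<'E'
from fit import *
def plate(n,im,box,z):
    u0,v0,u1,v1=box
    hsv=cv2.cvtColor(np.ascontiguousarray(im[v0:v1,u0:u1]),cv2.COLOR_RGB2HSV)
    m=((hsv[:,:,1]<60)&(hsv[:,:,2]>110)).astype(np.uint8)
    m=cv2.morphologyEx(m,cv2.MORPH_CLOSE,np.ones((7,7)))
    c=max(cv2.findContours(m,cv2.RETR_EXTERNAL,cv2.CHAIN_APPROX_NONE)[0],key=cv2.contourArea)[:,0,:]+[u0,v0]
    w=np.array([onplane(n,q,z) for q in cv2.convexHull(c.astype(np.int32))[:,0,:].astype(float)])
    (x,y),(a,b),t=cv2.minAreaRect((w*1000).astype(np.float32))
    if a<b:a,b,t=b,a,t+90
    return np.round([x,y,a,b,t],1)
E
python3 - <<'E'
from gr import *
ims={n:cv2.imread(f"raw_{n}.png")[:,:,::-1] for n in("scene","top")}
for z in(.062,.066,.07):
  for n,b in(("top",(212,125,300,200)),("scene",(232,178,305,242))): print(z,n,plate(n,ims[n],b,z))
# jug: dark rim centre, rib top
for n,b in(("top",(218,132,294,194)),):
    u0,v0,u1,v1=b
crop=lambda n,b:cv2.resize(ims[n][b[1]:b[3],b[0]:b[2],::-1],(400,300),interpolation=cv2.INTER_CUBIC)
cv2.imwrite("pics/gr.png",np.r_[np.c_[crop("top",(212,128,300,194)),crop("scene",(228,176,308,236))],np.c_[crop("top",(87,240,167,300)),crop("top",(324,240,404,300))]])
E
```

```text
0.062 top [636.1 -13.6 150.4  95.5 106.1]
0.062 scene [634.1  -9.5 150.4  95.5 106.2]
0.066 top [635.1 -13.5 149.8  95.1 106.1]
0.066 scene [637.4 -12.5 149.7  95.1 106.2]
0.07 top [634.1 -13.3 149.1  94.7 106.1]
0.07 scene [640.8 -15.5 149.   94.7 106.2]Traceback (most recent call last):
  File "<stdin>", line 9, in <module>
cv2.error: OpenCV(4.12.0) /io/opencv/modules/imgcodecs/src/loadsave.cpp:1058: error: (-215:Assertion failed) image.channels() == 1 || image.channels() == 3 || image.channels() == 4 in function 'imwrite_'
```

```bash
cat > to.py <<'E'
import sys
from h import *
# x y z(mm) yaw of tool y (deg)
def plan(x,y,z,a,o=None):
    o=o or bot.get_obs(); R=np.array(o["orientation"]); d=np.array([x,y,z])-np.array(o["eef_pos"])*1000
    dp=R.T@d; cur=np.degrees(np.arctan2(R[1,1],R[0,1])); t=(a-cur+90)%180-90
    n=max(np.linalg.norm(d)/50,abs(t)/8.59)
    tilt=R.T@np.cross(R[:,2],[0,0,-1]); tilt=np.degrees(tilt)
    print("pos",np.round(np.array(o["eef_pos"])*1000,1),"yaw %.1f"%cur,"dp",np.round(dp,1),"twist",np.round([tilt[0],tilt[1],-t],1),"rows %.1f"%n,"F",np.round(o["wrist_force"],1),"op %.1fmm gf %.1f t %.1f"%(o["opening"]*88,o["grip_force"],o["time_s"]))
if __name__=="__main__": plan(*map(float,sys.argv[1:5]))
E
python3 - <<'E'
from fit import *
ims={n:cv2.imread(f"raw_{n}.png") for n in("scene","top")}
crop=lambda n,b:cv2.resize(ims[n][b[1]:b[3],b[0]:b[2]],(400,300),interpolation=cv2.INTER_CUBIC)
cv2.imwrite("pics/gr.png",np.r_[np.c_[crop("top",(212,128,300,194)),crop("scene",(228,176,308,236))],np.c_[crop("top",(87,240,167,300)),crop("top",(324,240,404,300))]])
E
python3 to.py 636 -12 200 16.15
```

```text
pos [217.8 612.4 238.7] yaw 70.4 dp [-603.2 -448.1   38.7] twist [-0.   0.  54.3] rows 15.0 F [0.5 0.  0.7] op 87.9mm gf 0.0 t 1.4Traceback (most recent call last):
  File "<stdin>", line 4, in <module>
cv2.error: OpenCV(4.12.0) /io/opencv/modules/imgcodecs/src/loadsave.cpp:1058: error: (-215:Assertion failed) image.channels() == 1 || image.channels() == 3 || image.channels() == 4 in function 'imwrite_'
```

```bash
python3 - <<'E'
import cv2,numpy as np
ims={n:cv2.imread(f"raw_{n}.png") for n in("scene","top")}
crop=lambda n,b:cv2.resize(ims[n][b[1]:b[3],b[0]:b[2]],(400,300),interpolation=cv2.INTER_CUBIC)
cv2.imwrite("pics/gr.png",np.vstack([np.hstack([crop("top",(212,128,300,194)),crop("scene",(228,176,308,236))]),np.hstack([crop("top",(87,240,167,300)),crop("top",(324,240,404,300))])]))
E
python3 -m inch '{"twist":[[0,0,0],[0,0,0],[0,0,0],[0,0,0],[0,0,0]],"dp":[[-40,-30,2],[-80,-60,4],[-120,-90,6],[-160,-120,8],[-200,-150,10]],"grip":[1,1,1,1,1]}'
python3 -m inch '{"twist":[[0,0,0],[0,0,0],[0,0,0],[0,0,0],[0,0,0]],"dp":[[-40,-30,2],[-80,-60,4],[-120,-90,6],[-160,-120,8],[-200,-150,10]],"grip":[1,1,1,1,1]}'
python3 to.py 636 -12 200 16.15
```

```text
time_s: 1.9
eef_pos: [0.3568, 0.4025, 0.2289]
orientation: [[-0.942, 0.335, 0.001], [0.335, 0.942, 0.001], [-0.0, 0.001, -1.0]]
wrist_force: [0.5, 0.7, -0.6]
opening: 0.997
grip_force: 0.0
time_s: 2.4
eef_pos: [0.4949, 0.1943, 0.219]
orientation: [[-0.942, 0.335, 0.001], [0.335, 0.942, 0.001], [-0.001, 0.001, -1.0]]
wrist_force: [1.0, 0.3, 0.6]
opening: 1.0
grip_force: 0.0
pos [494.9 194.3 219. ] yaw 70.4 dp [-202.  -147.2   19. ] twist [ 0.   0.  54.3] rows 6.3 F [1.  0.3 0.6] op 88.0mm gf 0.0 t 2.4
```

View pics/gr.png

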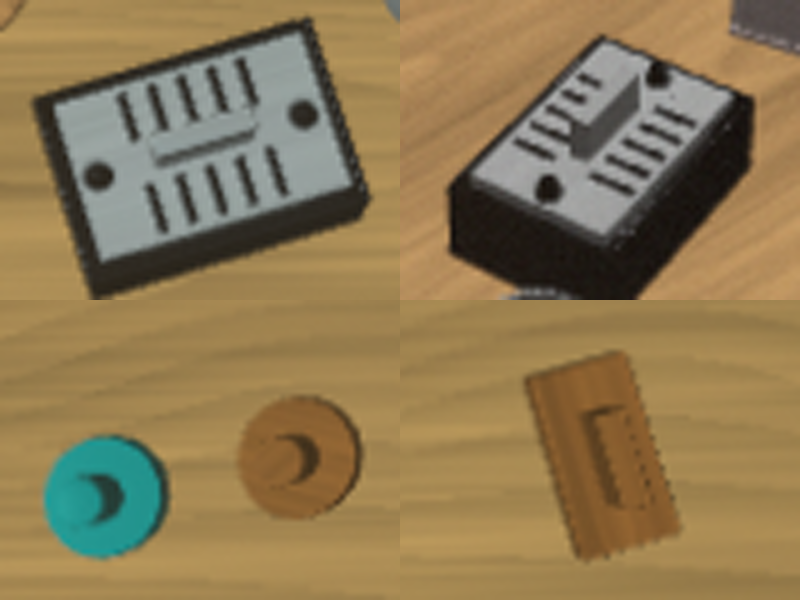

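The crop shows the grille on its tray with rib and both pin holes (quadrant centre 200,140). The brown round lid is the real slim lid at crop (300,458), with the turquoise decoy at (105,498), and the oblong lid is at (603,455).

```bash

python3 -m inch '{"twist":[[0,0,8],[0,0,16],[0,0,24],[0,0,32],[0,0,40]],"dp":[[-36,-26,4],[-72,-52,8],[-108,-78,12],[-144,-104,16],[-180,-131,19]],"grip":[1,1,1,1,1]}' >/dev/null
python3 to.py 636 -12 200 16.15
```

```text
pos [620.5  11.  199.7] yaw 30.1 dp [-27.7   1.8  -0.3] twist [ 0. -0. 14.] rows 1.6 F [ 0.7 -0.3  0.3] op 88.3mm gf 0.0 t 2.9
```

```bash

python3 -m inch '{"twist":[[0,0,7],[0,0,14],[0,0,14],[0,0,14],[0,0,14]],"dp":[[-14,1,0],[-28,2,0],[-28,2,30],[-28,2,60],[-28,2,75]],"grip":[1,1,1,1,1]}' >/dev/null
python3 to.py 636 -12 71 16.15
```

```text
pos [634.2 -10.6 122.4] yaw 16.4 dp [-1.9  1.5 51.4] twist [-0.2 -0.1  0.3] rows 1.0 F [ 0.3 -0.4 -0. ] op 88.0mm gf 0.0 t 3.4
```

```bash

python3 -m inch '{"twist":[[0,0,0],[0,0,0],[0,0,0],[0,0,0],[0,0,0]],"dp":[[-2,1.5,20],[-2,1.5,38],[-2,1.5,51],[-2,1.5,51],[-2,1.5,51]],"grip":[1,1,1,1,1]}' >/dev/null
python3 to.py 636 -12 71 16.15
python3 -m inch '{"twist":[[0,0,0],[0,0,0],[0,0,0],[0,0,0],[0,0,0]],"dp":[[0,0,0],[0,0,0],[0,0,0],[0,0,0],[0,0,0]],"grip":[-1,-1,-1,-1,-1]}' >/dev/null
python3 to.py 636 -12 71 16.15
```

```text
pos [637.9 -12.4  74.3] yaw 16.4 dp [ 0.9 -1.8  3.3] twist [0.  0.  0.3] rows 0.1 F [ 0.3  0.3 -0.4] op 87.9mm gf 0.0 t 3.9
pos [637.6 -12.4  73.9] yaw 16.4 dp [ 0.8 -1.4  2.9] twist [0.  0.  0.3] rows 0.1 F [-0.1 -0.6 -0.5] op 50.2mm gf 0.0 t 4.4
```

```bash

python3 -m inch '{"twist":[[0,0,0],[0,0,0],[0,0,0],[0,0,0],[0,0,0]],"dp":[[0,0,0],[0,0,0],[0,0,0],[0,0,0],[0,0,0]],"grip":[-1,-1,-1,-1,-1]}' >/dev/null
python3 -m inch '{"twist":[[0,0,0],[0,0,0],[0,0,0]],"dp":[[0,0,0],[0,0,0],[0,0,0]],"grip":[-1,-1,-1]}' >/dev/null
python3 to.py 636 -12 71 16.15
python3 -m inch '{"twist":[[0,0,0],[0,0,0],[0,0,0],[0,0,0],[0,0,0]],"dp":[[0,0,-10],[0,0,-20],[0,0,-40],[0,0,-60],[0,0,-80]],"grip":[-1,-1,-1,-1,-1]}' >/dev/null
python3 to.py 440 -50 110 16.15
```

```text
pos [637.6 -12.3  73.7] yaw 16.4 dp [ 0.8 -1.4  2.7] twist [0.  0.  0.3] rows 0.1 F [-0.2 -0.  -0.2] op 14.3mm gf 30.0 t 5.2
pos [637.6 -12.5 155.4] yaw 16.4 dp [  19.8 -200.2   45.3] twist [0.  0.  0.3] rows 4.1 F [-0.3 -1.1 -1.1] op 14.0mm gf 30.0 t 5.7
```

```bash

python3 -m inch '{"twist":[[0,0,0],[0,0,0],[0,0,0],[0,0,0],[0,0,0]],"dp":[[4,-40,0],[8,-80,0],[12,-120,8],[16,-160,24],[20,-200,40]],"grip":[-1,-1,-1,-1,-1]}' >/dev/null
python3 -m inch '{"twist":[[0,0,0],[0,0,0],[0,0,0],[0,0,0],[0,0,0]],"dp":[[0,0,25],[0,0,50],[0,0,70],[0,0,80],[0,0,85]],"grip":[-1,-1,-1,-1,-1]}'
python3 to.py 440 -50 19 16.15
```

```text
time_s: 6.7
eef_pos: [0.4403, -0.0498, 0.0286]
orientation: [[-0.282, 0.959, -0.0], [0.959, 0.282, 0.0], [0.0, 0.0, -1.0]]
wrist_force: [0.3, -0.3, -2.0]
opening: 0.157
grip_force: 30.0
pos [440.3 -49.8  28.6] yaw 16.4 dp [-0.1 -0.3  9.6] twist [ 0.  -0.   0.3] rows 0.2 F [ 0.3 -0.3 -2. ] op 13.9mm gf 30.0 t 6.7
```

```bash

python3 -m inch '{"twist":[[0,0,0],[0,0,0],[0,0,0],[0,0,0],[0,0,0]],"dp":[[0,0,3],[0,0,6],[0,0,8],[0,0,9],[0,0,9.5]],"grip":[-1,-1,-1,-1,-1]}' | grep -E "eef|force"
python3 -m inch '{"twist":[[0,0,0],[0,0,0],[0,0,0],[0,0,0],[0,0,0]],"dp":[[0,0,0],[0,0,0],[0,0,0],[0,0,0],[0,0,0]],"grip":[-0.2,-0.2,-0.2,-0.2,-0.2]}'| grep -E "eef|force|open"
```

```text
eef_pos: [0.4403, -0.0497, 0.0194]
wrist_force: [-0.3, -0.1, -2.3]
grip_force: 30.0
eef_pos: [0.4401, -0.0497, 0.0193]
wrist_force: [0.7, 0.1, 0.1]
opening: 0.399
grip_force: 0.0
```

```bash

python3 -m inch '{"twist":[[0,0,0],[0,0,0],[0,0,0],[0,0,0],[0,0,0]],"dp":[[0,0,-40],[0,0,-80],[0,0,-120],[0,0,-150],[0,0,-150]],"grip":[0.41,0.41,0.41,0.41,0.41]}' | grep -E "eef|open"
python3 - <<'E'
from fit import *
ims=grab()
for n in ims: cv2.imwrite(f"r1_{n}.png",ims[n][:,:,::-1])
for n in ims: print(n,[(np.round(d["uv"],1).tolist(),round(d["p"],2)) for d in bot.boxes_of("pod",n)[:3]])
c=lambda n,b:cv2.resize(ims[n][b[1]:b[3],b[0]:b[2],::-1],(400,300),interpolation=cv2.INTER_CUBIC)
cv2.imwrite("pics/t1.png",np.hstack([c("top",(212,128,300,194)),c("scene",(228,176,308,236))]))
E
```

```text
eef_pos: [0.4425, -0.0498, 0.1726]
opening: 0.703
scene [([270.8, 210.3], 0.61)]
top [([252.0, 161.6], 0.72)]
```

View pics/t1.png

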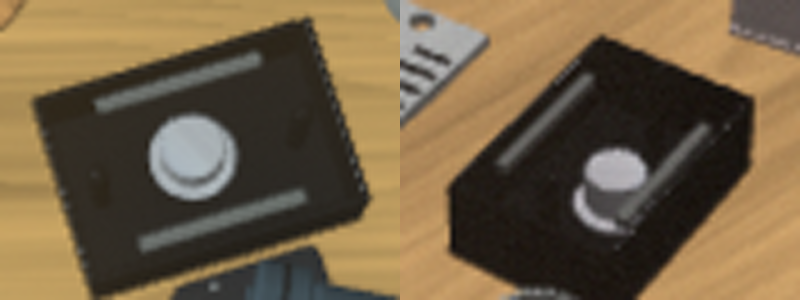

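The picture shows the pod upright in the tray, off-centre, at crop (193,155), with the two grey rails and dark pins.

```bash
python3 - <<'E'
from fit import *
ims={n:cv2.imread(f"r1_{n}.png")[:,:,::-1] for n in("scene","top")}
x,y=onplane("top",(252,161),.038)
for v in(("top",),("scene",),("scene","top")):
    print(v,np.round(fit("pod",[x,y,0,.006],ims,rot=False,views=v)[0],4), np.round(fit("pod",[x,y,0,.006],ims,rot=False,z=True,views=("scene","top"))[0],4))
M["tr"]=rect(.172,.117,.06)
for v in(("top",),("scene",),("scene","top")): print(np.round(fit("tr",[.636,-.0125,-1.289],ims,views=v)[0],4))
# rails
for n,b in(("top",(212,128,300,194)),("scene",(228,176,308,236))):
    u0,v0,u1,v1=b; h=cv2.cvtColor(np.ascontiguousarray(ims[n][v0:v1,u0:u1]),cv2.COLOR_RGB2HSV)
    m=((h[:,:,1]<60)&(h[:,:,2]>75)&(h[:,:,2]<135)).astype(np.uint8)
    k,l,s,c=cv2.connectedComponentsWithStats(m)
    for i in range(1,k):
        if s[i,4]>40:
            ys,xs=np.where(l==i); w=np.array([onplane(n,(a+u0,bb+v0),.056) for a,bb in zip(xs,ys)])*1000
            r=cv2.minAreaRect(w.astype(np.float32)); print(n,s[i,4],np.round(w.mean(0),1),np.round(r[0]),np.round(r[1]),round(r[2],1))
E
python3 to.py 636 -12 100 106.15
```

```text
('top',) [ 0.6445 -0.0085  0.      0.006 ] [ 0.6442 -0.0093  0.      0.0064]
('scene',) [ 0.645  -0.0144  0.      0.006 ] [ 0.6442 -0.0093  0.      0.0064]
('scene', 'top') [ 0.6441 -0.0091  0.      0.006 ] [ 0.6442 -0.0093  0.      0.0064]
[ 0.6304 -0.0135 -1.2897  0.    ]
[ 0.6327 -0.0083 -1.2918  0.    ]
[ 0.6311 -0.0129 -1.2776  0.    ]
top 119 [6.757e+02 2.000e-01] [676.  -0.] [ 9. 98.] 16.1
top 128 [593.4 -24.4] [593. -25.] [ 9. 97.] 16.1
scene 107 [616.  150.8] [616. 147.] [42. 48.] 44.8
scene 50 [524.2 -54.8] [516. -52.] [24. 93.] 18.1
scene 52 [595.6 -24.3] [595. -24.] [ 5. 96.] 16.3
scene 106 [678.7 -22. ] [666. -13.] [ 43. 111.] 19.3
pos [439.2 -49.6 168.2] yaw 16.4 dp [-19.6 199.6  67.8] twist [ -0.1  -0.  -89.7] rows 10.4 F [-0.2  0.4 -0.6] op 62.0mm gf 0.0 t 8.4
```

```bash

python3 -m inch '{"twist":[[0,0,-8],[0,0,-16],[0,0,-24],[0,0,-32],[0,0,-40]],"dp":[[-4,40,0],[-8,80,0],[-12,120,0],[-16,160,0],[-20,200,0]],"grip":[0.41,0.41,0.41,0.41,0.41]}' >/dev/null
python3 -m inch '{"twist":[[0,0,-8],[0,0,-16],[0,0,-24],[0,0,-32],[0,0,-40]],"dp":[[0,0,0],[0,0,0],[0,0,0],[0,0,0],[0,0,0]],"grip":[0.41,0.41,0.41,0.41,0.41]}' >/dev/null
python3 -m inch '{"twist":[[0,0,-5],[0,0,-9.7],[0,0,-9.7]],"dp":[[0,0,0],[0,0,0],[0,0,0]],"grip":[0.41,0.41,0.41]}' >/dev/null
python3 to.py 644 -9 100 106.15
```

```text
pos [636.5 -12.6 167.1] yaw 106.1 dp [-8.4  1.2 67.1] twist [ 0.1 -0.2 -0. ] rows 1.4 F [0.1 0.1 0.2] op 61.8mm gf 0.0 t 9.7
```

```bash

python3 -m inch '{"twist":[[0,0,0],[0,0,0],[0,0,0],[0,0,0],[0,0,0]],"dp":[[-8,1,20],[-8,1,50],[-8,1,80],[-8,1,100],[-8,1,110]],"grip":[0.41,0.41,0.41,0.41,0.41]}' >/dev/null
python3 to.py 644 -9 19 106.15
```

```text
pos [642.8  -9.2  55.9] yaw 106.0 dp [-1.4 -0.2 36.9] twist [ 0.1 -0.3 -0.2] rows 0.7 F [-0.2  0.4 -1.2] op 62.3mm gf 0.0 t 10.2
```

```bash

python3 -m inch '{"twist":[[0,0,0],[0,0,0],[0,0,0],[0,0,0],[0,0,0]],"dp":[[-1,0,10],[-1,0,20],[-1,0,30],[-1,0,35],[-1,0,36]],"grip":[0.41,0.41,0.41,0.41,0.41]}' >/dev/null
python3 to.py 644 -9 19 106.15
python3 -m inch '{"twist":[[0,0,0],[0,0,0],[0,0,0],[0,0,0],[0,0,0]],"dp":[[0,0,0],[0,0,0],[0,0,0],[0,0,0],[0,0,0]],"grip":[-1,-1,-1,-1,-1]}' >/dev/null
python3 -m inch '{"twist":[[0,0,0],[0,0,0],[0,0,0]],"dp":[[0,0,0],[0,0,0],[0,0,0]],"grip":[-1,-1,-1]}' >/dev/null
python3 to.py 644 -9 19 106.15
```

```text
pos [645.7  -8.9  22.8] yaw 106.1 dp [1.6 0.4 3.8] twist [ 0. -0. -0.] rows 0.1 F [ 0.1 -0.4 -0.4] op 61.7mm gf 0.0 t 10.7
pos [646.3  -8.9  23.7] yaw 106.1 dp [2.2 0.5 4.7] twist [-0.  0. -0.] rows 0.1 F [-0.9  0.3  6. ] op 39.4mm gf 30.0 t 11.5
```

```bash

python3 -m inch '{"twist":[[0,0,0],[0,0,0],[0,0,0],[0,0,0],[0,0,0]],"dp":[[0,0,-10],[0,0,-40],[0,0,-75],[0,0,-110],[0,0,-120]],"grip":[-1,-1,-1,-1,-1]}' >/dev/null
python3 to.py 422 153 140 106.15
```

```text
pos [648.1  -9.  147.6] yaw 106.1 dp [172.4 218.4   6.2] twist [-0.1  0.3 -0. ] rows 5.6 F [ 0.2  0.1 -0.5] op 38.8mm gf 30.0 t 12.0
```

```bash

python3 -m inch '{"twist":[[0,0,0],[0,0,0],[0,0,0],[0,0,0],[0,0,0]],"dp":[[28,36,0],[56,72,0],[84,108,0],[112,144,0],[140,180,0]],"grip":[-1,-1,-1,-1,-1]}' >/dev/null
python3 -m inch '{"twist":[[0,0,0],[0,0,0],[0,0,0],[0,0,0],[0,0,0]],"dp":[[28,34,0],[32,38,0],[32,38,20],[32,38,50],[32,38,50]],"grip":[-1,-1,-1,-1,-1]}' >/dev/null
python3 to.py 422 153 26 106.15
```

```text
pos [418.2 151.4  90.8] yaw 106.1 dp [-4.5  0.5 64.7] twist [-0.1 -0.3 -0. ] rows 1.3 F [ 0.4 -1.1 -0.3] op 39.4mm gf 30.0 t 13.0
```

```bash

python3 -m inch '{"twist":[[0,0,0],[0,0,0],[0,0,0],[0,0,0],[0,0,0]],"dp":[[-4,0,15],[-4,0,35],[-4,0,50],[-4,0,60],[-4,0,62]],"grip":[-1,-1,-1,-1,-1]}' | grep -E "eef|_force"
python3 -m inch '{"twist":[[0,0,0],[0,0,0],[0,0,0],[0,0,0],[0,0,0]],"dp":[[0,0,0],[0,0,0],[0,0,0],[0,0,0],[0,0,0]],"grip":[0.18,0.18,0.18,0.18,0.18]}'| grep -E "eef|force|open"
python3 -m inch '{"twist":[[0,0,0],[0,0,0],[0,0,0],[0,0,0],[0,0,0]],"dp":[[0,0,-20],[0,0,-60],[0,0,-100],[0,0,-140],[0,0,-140]],"grip":[0.18,0.18,0.18,0.18,0.18]}'>/dev/null
python3 to.py 440 -50 120 16.15
```

```text
eef_pos: [0.424, 0.1535, 0.0309]
wrist_force: [-0.1, -0.5, -0.2]
grip_force: 30.0
eef_pos: [0.4242, 0.154, 0.0315]
wrist_force: [0.7, 0.7, 0.1]
opening: 0.589
grip_force: 0.0
pos [427.  155.1 175.8] yaw 106.1 dp [  44.9 -200.8   55.1] twist [ 0.1  0.5 90. ] rows 10.5 F [ 0.4 -0.2  0.4] op 51.6mm gf 0.0 t 14.5
```

```bash
cat > look.py <<'E'
from gr import *
import sys
ims=grab()
for n in ims: cv2.imwrite(f"last_{n}.png",ims[n][:,:,::-1])
def det(t):
    for n in ims: print(t,n,[(np.round(d["uv"]).astype(int).tolist(),round(d["p"],2)) for d in bot.boxes_of(t,n)[:3]])
for t in sys.argv[1:]: det(t)
E
python3 look.py pod grille; python3 - <<'E'
from gr import *
ims={n:cv2.imread(f"last_{n}.png")[:,:,::-1] for n in("scene","top")}
uv=proj("top",[[.44,-.05,.01]])[0];us=proj("scene",[[.44,-.05,.01]])[0]
for n,(u,v) in(("top",uv),("scene",us)):
    u,v=int(u),int(v);print(n,u,v,plate(n,ims[n],(u-45,v-40,u+45,v+40),.010))
E
```

```text
pod scene [([265, 156], 0.5)]
pod top []
grille scene [([224, 191], 0.83)]
grille top [([271, 236], 0.7)]
top 270 235 [438.7 -50.4 150.3  95.4 106.2]
scene 220 189 [462.7 -87.6 255.4 144.5 126.4]
```

```bash
python3 - <<'E'
import cv2,numpy as np
a=cv2.imread("last_top.png")[90:330,80:430];b=cv2.imread("last_scene.png")[100:290,100:380]
cv2.imwrite("pics/l1.png",np.vstack([cv2.resize(a,(437,300)),cv2.resize(b,(437,297))]))
E
```

```text
(no output)
```

View pics/l1.png

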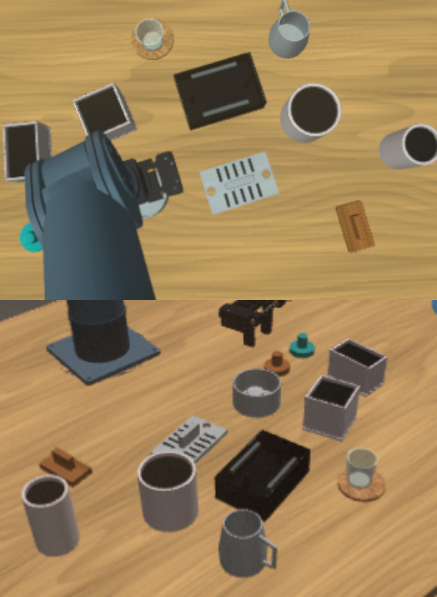

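The pot holds the pod (crop 255,390). The grille lies flat at (238,182), where I put it.

```bash

python3 -m inch '{"twist":[[0,0,8],[0,0,16],[0,0,24],[0,0,32],[0,0,40]],"dp":[[9,-40,0],[18,-80,0],[27,-120,0],[36,-160,10],[45,-200,20]],"grip":[0.18,0.18,0.18,0.18,0.18]}' >/dev/null
python3 -m inch '{"twist":[[0,0,8],[0,0,16],[0,0,24],[0,0,32],[0,0,40]],"dp":[[0,0,10],[0,0,20],[0,0,30],[0,0,40],[0,0,40]],"grip":[0.18,0.18,0.18,0.18,0.18]}' >/dev/null
python3 -m inch '{"twist":[[0,0,5],[0,0,9.7],[0,0,9.7]],"dp":[[0,0,0],[0,0,0],[0,0,0]],"grip":[0.18,0.18,0.18]}' >/dev/null
python3 to.py 440.2 -49.8 19 16.4
```

```text
pos [435.6 -50.8 110.3] yaw 16.4 dp [-0.4  4.9 91.3] twist [-0.1  0.  -0. ] rows 1.8 F [ 1.  -0.2 -0.1] op 52.4mm gf 0.0 t 16.1
```

```bash

python3 -m inch '{"twist":[[0,0,0],[0,0,0],[0,0,0],[0,0,0],[0,0,0]],"dp":[[0,3,20],[0,3,50],[0,3,75],[0,3,85],[0,3,88]],"grip":[0.18,0.18,0.18,0.18,0.18]}' >/dev/null
python3 to.py 440.2 -49.8 19 16.4
python3 -m inch '{"twist":[[0,0,0],[0,0,0],[0,0,0],[0,0,0],[0,0,0]],"dp":[[0,0,0],[0,0,0],[0,0,0],[0,0,0],[0,0,0]],"grip":[-1,-1,-1,-1,-1]}' >/dev/null
python3 -m inch '{"twist":[[0,0,0],[0,0,0],[0,0,0]],"dp":[[0,0,0],[0,0,0],[0,0,0]],"grip":[-1,-1,-1]}' >/dev/null
python3 to.py 440.2 -49.8 19 16.4
python3 -m inch '{"twist":[[0,0,0],[0,0,0],[0,0,0],[0,0,0],[0,0,0]],"dp":[[0,0,-20],[0,0,-60],[0,0,-100],[0,0,-130],[0,0,-130]],"grip":[-1,-1,-1,-1,-1]}'>/dev/null
python3 to.py 637.6 -12.4 120 16.4
```

```text
pos [438.2 -50.   22.2] yaw 16.5 dp [-0.3  2.   3.2] twist [-0.1 -0.   0.1] rows 0.1 F [0.6 0.1 0.3] op 51.9mm gf 0.0 t 16.6
pos [439.7 -49.8  23.7] yaw 16.4 dp [-0.2  0.5  4.7] twist [0.1 0.  0. ] rows 0.1 F [-0.4  1.   7. ] op 13.9mm gf 30.0 t 17.4
pos [441.3 -50.  156.2] yaw 16.4 dp [-19.4 198.7  37.5] twist [0.4 0.1 0. ] rows 4.1 F [ 0.9  0.1 -2.7] op 13.9mm gf 30.0 t 17.9
```

```bash

python3 -m inch '{"twist":[[0,0,0],[0,0,0],[0,0,0],[0,0,0],[0,0,0]],"dp":[[-4,40,0],[-8,80,0],[-12,120,0],[-16,160,0],[-19.5,198,0]],"grip":[-1,-1,-1,-1,-1]}' >/dev/null
python3 -m inch '{"twist":[[0,0,0],[0,0,0],[0,0,0],[0,0,0]],"dp":[[0,0,10],[0,0,25],[0,0,35],[0,0,35]],"grip":[-1,-1,-1,-1]}'>/dev/null
python3 to.py 637.6 -12.4 105 16.4
```

```text
pos [631.6 -13.  115.5] yaw 16.4 dp [-1.1  5.9 10.4] twist [-0.3 -0.1 -0. ] rows 0.2 F [-0.5  0.3 -2.4] op 14.1mm gf 30.0 t 18.8
```

```bash

python3 -m inch '{"twist":[[0,0,0],[0,0,0],[0,0,0],[0,0,0],[0,0,0]],"dp":[[0,2,0],[0,2,0],[0,2,0],[0,2,0],[0,2,0]],"grip":[-1,-1,-1,-1,-1]}'>/dev/null
python3 to.py 637.6 -12.4 105 16.4
```

```text
pos [636.7 -12.1 118.6] yaw 16.4 dp [-0.6  0.8 13.6] twist [0. 0. 0.] rows 0.3 F [ 1.  -0.4 -1.3] op 14.1mm gf 30.0 t 19.3
```

```bash

python3 -m inch '{"twist":[[0,0,0],[0,0,0],[0,0,0],[0,0,0],[0,0,0]],"dp":[[-0.5,0.5,5],[-0.5,0.5,10],[-0.5,0.5,15],[-0.5,0.5,17],[-0.5,0.5,17]],"grip":[-1,-1,-1,-1,-1]}'| grep -E "eef|wrist"
python3 -m inch '{"twist":[[0,0,0],[0,0,0],[0,0,0],[0,0,0],[0,0,0]],"dp":[[0,0,3],[0,0,6],[0,0,9],[0,0,12],[0,0,15]],"grip":[-1,-1,-1,-1,-1]}'| grep -E "eef|wrist|open"
python3 to.py 637.6 -12.4 80 16.4
```

```text
eef_pos: [0.6368, -0.0124, 0.1006]
wrist_force: [0.5, 0.4, -1.6]
eef_pos: [0.6371, -0.0124, 0.086]
wrist_force: [0.8, 0.1, -2.0]
opening: 0.152
pos [637.1 -12.4  86. ] yaw 16.4 dp [-0.1  0.4  6. ] twist [-0. -0.  0.] rows 0.1 F [ 0.8  0.1 -2. ] op 13.4mm gf 30.0 t 20.3
```

```bash

for i in 1; do python3 -m inch '{"twist":[[0,0,0],[0,0,0],[0,0,0],[0,0,0],[0,0,0]],"dp":[[0,0,1],[0,0,2],[0,0,3],[0,0,4],[0,0,5]],"grip":[-1,-1,-1,-1,-1]}'| grep -E "eef|wrist"
python3 -m inch '{"twist":[[0,0,0],[0,0,0],[0,0,0],[0,0,0],[0,0,0]],"dp":[[0,0,0.7],[0,0,1.4],[0,0,2.1],[0,0,2.8],[0,0,3.5]],"grip":[-1,-1,-1,-1,-1]}'| grep -E "eef|wrist"; done
```

```text
eef_pos: [0.6372, -0.0124, 0.0813]
wrist_force: [0.4, 0.3, -2.0]
eef_pos: [0.6372, -0.0124, 0.0783]
wrist_force: [-2.7, 0.7, 5.5]
```

```bash

python3 -m inch '{"twist":[[0,0,0],[0,0,0],[0,0,0],[0,0,0],[0,0,0]],"dp":[[0,0,0.6],[0,0,1.2],[0,0,1.8],[0,0,2.4],[0,0,3]],"grip":[-1,-1,-1,-1,-1]}'| grep -E "eef|wrist"
python3 -m inch '{"twist":[[0,0,0],[0,0,0],[0,0,0],[0,0,0],[0,0,0]],"dp":[[0,0,0.6],[0,0,1.2],[0,0,1.8],[0,0,2.4],[0,0,3]],"grip":[-1,-1,-1,-1,-1]}'| grep -E "eef|wrist"
```

```text
eef_pos: [0.6372, -0.0124, 0.0754]
wrist_force: [-3.0, 1.2, 5.5]
eef_pos: [0.6372, -0.0124, 0.0736]
wrist_force: [-8.0, 1.6, 20.8]
```

```bash

python3 -m inch '{"twist":[[0,0,0],[0,0,0],[0,0,0],[0,0,0],[0,0,0]],"dp":[[0,0,0],[0,0,0],[0,0,0],[0,0,0],[0,0,0]],"grip":[0,0,0,0,0]}'| grep -E "eef|wrist"
python3 -m inch '{"twist":[[0,0,0],[0,0,0],[0,0,0],[0,0,0],[0,0,0]],"dp":[[0,0,-20],[0,0,-50],[0,0,-90],[0,0,-130],[0,0,-130]],"grip":[0,0,0,0,0]}'| grep -E "eef|wrist"
python3 to.py 353.3 278.3 150 60
python3 look.py lid_slim lid_oblong lid_wide lid_square; python3 - <<'E'
from gr import *
ims={n:cv2.imread(f"last_{n}.png")[:,:,::-1] for n in("scene","top")}
for z in(.060,.063,.066):print(z,plate("scene",ims["scene"],(232,178,305,242),z),plate("top",ims["top"],(212,125,300,200),z))
E
```

```text
eef_pos: [0.6371, -0.0124, 0.0716]
wrist_force: [-0.3, 0.3, -0.1]
eef_pos: [0.6407, -0.013, 0.2075]
wrist_force: [0.8, 0.6, 0.6]
pos [640.7 -13.  207.5] yaw 16.4 dp [ 360.7 -194.    54.8] twist [  0.5   0.1 -43.6] rows 8.3 F [0.8 0.6 0.6] op 44.0mm gf 0.0 t 23.3
lid_slim scene [([296, 130], 0.63)]
lid_slim top [([148, 272], 0.66), ([108, 279], 0.63)]
lid_oblong scene [([135, 210], 0.8)]
lid_oblong top [([374, 265], 0.78)]
lid_wide scene []
lid_wide top []
lid_square scene [([331, 141], 0.21)]
lid_square top []
0.06 [638.4 -12.3 150.   94.6 106.4] [ 721.5 -125.8   16.8   10.8  179.2]
0.063 [640.9 -14.5 149.5  94.2 106.4] [ 720.7 -125.1   16.7   10.7  177.5]
0.066 [643.4 -16.7 149.   93.9 106.4] [ 719.5 -124.9   16.7   10.7  179.2]
```

```bash

python3 -m inch '{"twist":[[0,0,0],[0,0,0],[0,0,0],[0,0,0],[0,0,0]],"dp":[[40,-20,0],[80,-40,0],[120,-60,0],[160,-80,0],[200,-100,0]],"grip":[0,0,0,0,0]}'>/dev/null
python3 -m inch '{"twist":[[0,0,0],[0,0,0],[0,0,0],[0,0,0],[0,0,0]],"dp":[[35,-20,0],[70,-40,0],[105,-60,0],[140,-80,0],[155,-92,0]],"grip":[0,0,0,0,0]}'>/dev/null
python3 to.py 353.3 278.3 90 16.4
python3 look.py; python3 - <<'E'
from fit import *
ims={n:cv2.imread(f"last_{n}.png")[:,:,::-1] for n in("scene","top")}
x,y=onplane("top",(374,266),.016)
for v in(("top",),("scene","top")):
  for a in(.24,.6,-.2): print(v,fit("lid_oblong",[x,y,a],ims,views=v))
print(fit("lid_slim",[.3533,.2783,0],ims,rot=False,views=("scene",)))
E
```

```text
pos [350.1 276.4 201.7] yaw 16.7 dp [  0.8   3.7 111.6] twist [-0.  -0.1  0.3] rows 2.2 F [ 1.6  0.3 -0.7] op 43.9mm gf 0.0 t 24.8
('top',) (array([ 0.34991465, -0.32442735,  0.24335261,  0.        ]), np.float64(2.5230493545532227))
('top',) (array([ 0.34994223, -0.32441014,  0.24423854,  0.        ]), np.float64(2.5230321884155273))
('top',) (array([ 0.34992008, -0.32442709,  0.24349044,  0.        ]), np.float64(2.5230448246002197))
('scene', 'top') (array([ 0.35029964, -0.32506467,  0.25496984,  0.        ]), np.float64(3.0775794982910156))
('scene', 'top') (array([ 0.35028985, -0.32505057,  0.25528589,  0.        ]), np.float64(3.077566146850586))
('scene', 'top') (array([ 0.35029008, -0.32509657,  0.25605588,  0.        ]), np.float64(3.077575206756592))
(array([0.33221613, 0.38870147, 0.        , 0.        ]), np.float64(3.999997615814209))
```

```bash

python3 -m inch '{"twist":[[0,0,0],[0,0,0],[0,0,0],[0,0,0],[0,0,0]],"dp":[[1,1,40],[1,1,80],[1,1,120],[1,1,150],[1,1,160]],"grip":[0,0,0,0,0]}'>/dev/null
python3 -m inch '{"twist":[[0,0,0],[0,0,0]],"dp":[[0,0,0],[0,0,0]],"grip":[0,0]}'>/dev/null
python3 to.py 353.3 278.3 23 16.4
```

```text
pos [354.5 275.1  42.7] yaw 16.4 dp [ 3.4 -0.3 19.7] twist [ 0.1 -0.  -0. ] rows 0.4 F [ 0.8 -0.9 -0.2] op 44.3mm gf 0.0 t 25.6
```

```bash

python3 -m inch '{"twist":[[0,0,0],[0,0,0],[0,0,0],[0,0,0],[0,0,0]],"dp":[[3,0,7],[3,0,14],[3,0,20],[3,0,20],[3,0,20]],"grip":[0,0,0,0,0]}'>/dev/null
python3 to.py 353.3 278.3 23 16.4
python3 -m inch '{"twist":[[0,0,0],[0,0,0],[0,0,0],[0,0,0],[0,0,0]],"dp":[[0,0,0],[0,0,0],[0,0,0],[0,0,0],[0,0,0]],"grip":[-1,-1,-1,-1,-1]}' | grep open
python3 to.py 499.5 -402.5 140 16.4
```

```text
pos [352.4 277.8  21.6] yaw 16.4 dp [ 0.2  1.  -1.4] twist [-0.  0.  0.] rows 0.0 F [-0.1  0.   0.4] op 44.1mm gf 0.0 t 26.1
opening: 0.288
pos [352.7 278.1  21.9] yaw 16.4 dp [-694.3  -51.5 -118.2] twist [ 0. -0.  0.] rows 14.1 F [-0.2 -0.1  2.3] op 25.3mm gf 30.0 t 26.6
```

```bash

python3 -m inch '{"twist":[[0,0,0],[0,0,0],[0,0,0],[0,0,0],[0,0,0]],"dp":[[0,0,-20],[0,0,-60],[0,0,-100],[0,0,-140],[0,0,-170]],"grip":[-1,-1,-1,-1,-1]}'|grep -E "open|eef"
python3 -m inch '{"twist":[[0,0,0],[0,0,0],[0,0,0],[0,0,0],[0,0,0]],"dp":[[-40,2,0],[-80,4,0],[-120,6,0],[-160,8,0],[-200,10,0]],"grip":[-1,-1,-1,-1,-1]}'|grep -E "open|eef"
python3 -m inch '{"twist":[[0,0,0],[0,0,0],[0,0,0],[0,0,0],[0,0,0]],"dp":[[-40,2,0],[-80,4,0],[-120,-6,0],[-160,-12,0],[-200,-19,0]],"grip":[-1,-1,-1,-1,-1]}'|grep -E "open|eef"
python3 to.py 499.5 -402.5 180 16.4
```

```text
eef_pos: [0.3525, 0.278, 0.1938]
opening: 0.283
eef_pos: [0.4185, 0.0875, 0.1917]
opening: 0.287
eef_pos: [0.4565, -0.1097, 0.1916]
opening: 0.283
pos [ 456.5 -109.7  191.6] yaw 16.4 dp [-293.   -41.6   11.5] twist [-0. -0.  0.] rows 5.9 F [ 0.5  0.8 -1.1] op 24.9mm gf 30.0 t 28.1
```

```bash

python3 -m inch '{"twist":[[0,0,0],[0,0,0],[0,0,0],[0,0,0],[0,0,0]],"dp":[[-40,-6,0],[-80,-12,0],[-120,-17,0],[-160,-23,0],[-200,-29,0]],"grip":[-1,-1,-1,-1,-1]}'>/dev/null
python3 -m inch '{"twist":[[0,0,0],[0,0,0],[0,0,0],[0,0,0],[0,0,0]],"dp":[[-40,-6,0],[-80,-10,0],[-91,-12,0],[-91,-12,0],[-91,-12,0]],"grip":[-1,-1,-1,-1,-1]}'>/dev/null
python3 to.py 499.5 -402.5 165 16.4
python3 look.py lid_slim
```

```text
pos [ 499.7 -397.2  191.2] yaw 16.5 dp [-5.1 -1.7 26.1] twist [-0.  -0.1  0.1] rows 0.5 F [-1.4  0.3 -0.3] op 24.9mm gf 30.0 t 29.1
lid_slim scene [([295, 131], 0.75), ([125, 209], 0.64)]
lid_slim top [([107, 278], 0.97)]
```

```bash

python3 -m inch '{"twist":[[0,0,0],[0,0,0],[0,0,0],[0,0,0],[0,0,0]],"dp":[[-2,0,5],[-2,0,14],[-2,0,20],[-2,0,20],[-2,0,20]],"grip":[-1,-1,-1,-1,-1]}'>/dev/null
python3 to.py 499.5 -402.5 165 16.4
python3 look.py; python3 - <<'E'
from fit import *
ims={n:cv2.imread(f"last_{n}.png")[:,:,::-1] for n in("scene","top")}
o=bot.get_obs();p=o["eef_pos"]
M["plate"]=np.r_[circ(.064,.016),circ(.064,0)[:0]]
print(np.round(fit("plate",[p[0],p[1],0,p[2]-.022],ims,rot=False)[0],4),np.round(p,4))
a=ims["scene"][150:270,80:200,::-1];cv2.imwrite("pics/h1.png",cv2.resize(a,(500,500),interpolation=cv2.INTER_CUBIC))
E
```

```text
pos [ 500.2 -400.8  171.4] yaw 16.4 dp [-1.4 -1.1  6.4] twist [-0. -0.  0.] rows 0.1 F [ 0.  -0.5 -0.3] op 25.2mm gf 30.0 t 29.8
[ 0.5405 -0.4149  0.      0.1499] [ 0.5005 -0.4011  0.1719]
```

View pics/h1.png

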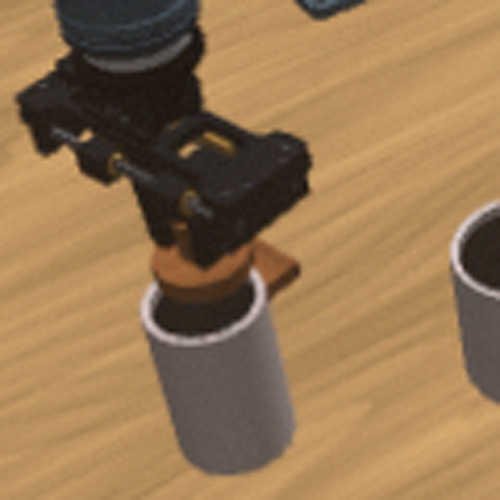

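The picture shows the lid level and held above the slim can (crop 205,280), nearly concentric with the mouth.

```bash

python3 -m inch '{"twist":[[0,0,0],[0,0,0],[0,0,0],[0,0,0],[0,0,0]],"dp":[[-1.4,-1,4],[-1.4,-1,8],[-1.4,-1,12],[-1.4,-1,16],[-1.4,-1,16]],"grip":[-1,-1,-1,-1,-1]}'|grep -E "eef|wrist"
python3 to.py 499.5 -402.5 144 16.4
python3 -m inch '{"twist":[[0,0,0],[0,0,0],[0,0,0],[0,0,0],[0,0,0]],"dp":[[0,0,2],[0,0,4],[0,0,6],[0,0,8],[0,0,8]],"grip":[-1,-1,-1,-1,-1]}'|grep -E "eef|wrist"
```

```text
eef_pos: [0.4995, -0.4022, 0.1549]
wrist_force: [0.0, 0.2, -0.6]
pos [ 499.5 -402.2  154.9] yaw 16.4 dp [-0.3 -0.1 10.9] twist [-0.  -0.1  0. ] rows 0.2 F [ 0.   0.2 -0.6] op 25.1mm gf 30.0 t 30.4
eef_pos: [0.501, -0.4045, 0.1502]
wrist_force: [-1.1, 0.1, 11.5]
```

```bash
python3 look.py; python3 - <<'E'
from fit import *
ims={n:cv2.imread(f"last_{n}.png")[:,:,::-1] for n in("scene","top")}
print({n:np.round(fit("can_slim",[.4993,-.4024,0],ims,rot=False,views=(n,))[0],4) for n in ims})
a=ims["scene"][190:250,100:160,::-1];b=ims["top"][170:240,380:450,::-1]
cv2.imwrite("pics/h2.png",np.hstack([cv2.resize(i,(400,400),interpolation=cv2.INTER_CUBIC) for i in(a,b)]))
E
python3 to.py 499.5 -402.5 144 16.4
```

```text
{'scene': array([ 0.5041, -0.4042,  0.    ,  0.    ]), 'top': array([ 0.4989, -0.402 ,  0.    ,  0.    ])}
pos [ 501.  -404.4  150.3] yaw 16.4 dp [ 2.3 -0.9  6.3] twist [0.1 0.2 0. ] rows 0.1 F [-0.6 -1.2 11.2] op 25.1mm gf 30.1 t 31.0
```

View pics/h2.png

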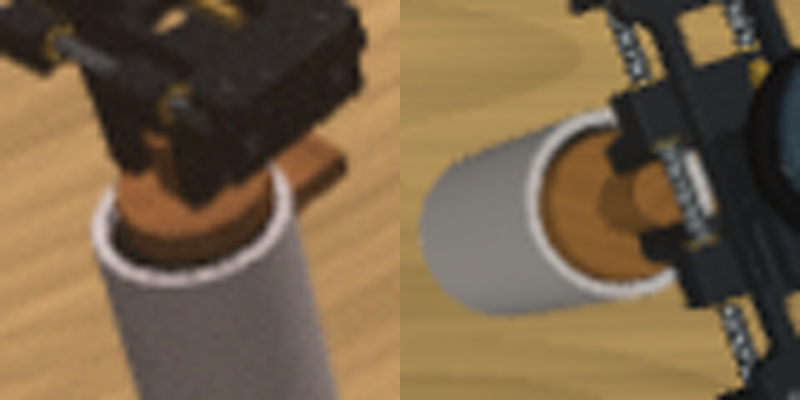

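The scene crop shows a gap at the near side of the mouth (165,255), with the lid riding on the far rim. The lid has to shift toward +x, −y.

```bash

python3 -m inch '{"twist":[[0,0,0],[0,0,0],[0,0,0],[0,0,0],[0,0,0]],"dp":[[0,0,-6],[-1.5,1,-10],[-2.8,2.3,-10],[-2.8,2.3,-10],[-2.8,2.3,-10]],"grip":[-1,-1,-1,-1,-1]}'|grep -E "eef|wrist"
python3 -m inch '{"twist":[[0,0,0],[0,0,0],[0,0,0],[0,0,0],[0,0,0]],"dp":[[0,0,2],[0,0,4],[0,0,6],[0,0,8],[0,0,10]],"grip":[-1,-1,-1,-1,-1]}'|grep -E "eef|wrist"
python3 to.py 502.5 -404.5 144 16.4
```

```text
eef_pos: [0.5027, -0.4043, 0.1573]
wrist_force: [0.4, -0.2, -1.2]
eef_pos: [0.503, -0.4062, 0.149]
wrist_force: [-1.7, -1.8, 10.7]
pos [ 503.  -406.2  149. ] yaw 16.4 dp [1.7 0.  5. ] twist [ 0.   0.2 -0. ] rows 0.1 F [-1.7 -1.8 10.7] op 24.9mm gf 30.0 t 32.0
```

```bash

python3 -m inch '{"twist":[[0,0,0],[0,0,0],[0,0,0],[0,0,0],[0,0,0]],"dp":[[0,0,-6],[-1.5,-0.5,-10],[-3,-1,-10],[-3,-1,-10],[-3,-1,-10]],"grip":[-1,-1,-1,-1,-1]}'|grep -E "eef|wrist"
python3 look.py
python3 -m inch '{"twist":[[0,0,0],[0,0,0],[0,0,0],[0,0,0],[0,0,0]],"dp":[[0,0,2],[0,0,4],[0,0,6],[0,0,8],[0,0,10]],"grip":[-1,-1,-1,-1,-1]}'|grep -E "eef|wrist"
python3 to.py 502.5 -407 144 16.4
```

```text
eef_pos: [0.5026, -0.4076, 0.1574]
wrist_force: [-0.0, 0.5, -1.4]
eef_pos: [0.503, -0.4084, 0.1482]
wrist_force: [0.5, -1.2, 0.6]
pos [ 503.  -408.4  148.2] yaw 16.4 dp [ 1.5 -0.1  4.2] twist [0.  0.1 0. ] rows 0.1 F [ 0.5 -1.2  0.6] op 24.7mm gf 30.0 t 33.1
```

```bash

python3 -m inch '{"twist":[[0,0,0],[0,0,0],[0,0,0],[0,0,0],[0,0,0]],"dp":[[0,0,1],[0,0,2],[0,0,3],[0,0,4],[0,0,5]],"grip":[-1,-1,-1,-1,-1]}'|grep -E "eef|wrist"
python3 -m inch '{"twist":[[0,0,0],[0,0,0],[0,0,0],[0,0,0],[0,0,0]],"dp":[[0,0,0.8],[0,0,1.6],[0,0,2.4],[0,0,3.2],[0,0,4]],"grip":[-1,-1,-1,-1,-1]}'|grep -E "eef|wrist"
```

```text
eef_pos: [0.5028, -0.4076, 0.1435]
wrist_force: [-2.0, 1.9, 7.7]
eef_pos: [0.5028, -0.4076, 0.1396]
wrist_force: [-1.3, 2.0, 7.3]
```

```bash

python3 -m inch '{"twist":[[0,0,0],[0,0,0],[0,0,0],[0,0,0],[0,0,0]],"dp":[[0,0,0.8],[0,0,1.6],[0,0,2.4],[0,0,3.2],[0,0,4]],"grip":[-1,-1,-1,-1,-1]}'|grep -E "eef|wrist"
python3 -m inch '{"twist":[[0,0,0],[0,0,0],[0,0,0],[0,0,0]],"dp":[[0,0,0.7],[0,0,1.4],[0,0,2],[0,0,2]],"grip":[-1,-1,-1,-1]}'|grep -E "eef|wrist"
```

```text
eef_pos: [0.5027, -0.4072, 0.136]
wrist_force: [-4.8, 5.8, 17.0]
eef_pos: [0.5025, -0.407, 0.1355]
wrist_force: [-6.9, 8.8, 24.9]
```

```bash

python3 -m inch '{"twist":[[0,0,0],[0,0,0],[0,0,0],[0,0,0],[0,0,0]],"dp":[[0,0,0],[0,0,0],[0,0,0],[0,0,0],[0,0,0]],"grip":[0.1,0.1,0.1,0.1,0.1]}'| grep -E "eef|wrist|open"
python3 -m inch '{"twist":[[0,0,0],[0,0,0],[0,0,8],[0,0,16],[0,0,24]],"dp":[[0,0,-20],[0,0,-50],[0,0,-70],[0,0,-80],[0,0,-80]],"grip":[0.1,0.1,0.1,0.1,0.1]}'>/dev/null
python3 -m inch '{"twist":[[0,0,8],[0,0,16],[0,0,24],[0,0,32],[0,0,40]],"dp":[[0,0,0],[0,0,0],[0,0,0],[0,0,0],[0,0,0]],"grip":[0.1,0.1,0.1,0.1,0.1]}'>/dev/null
python3 -m inch '{"twist":[[0,0,8],[0,0,16],[0,0,24],[0,0,28],[0,0,28]],"dp":[[0,0,0],[0,0,0],[0,0,0],[0,0,0],[0,0,0]],"grip":[0.1,0.1,0.1,0.1,0.1]}'>/dev/null
python3 to.py 350.5 -325 120 -75.5; python3 look.py lid_slim lid_oblong
python3 - <<'E'
from fit import *
ims={n:cv2.imread(f"last_{n}.png")[:,:,::-1] for n in("scene","top")}
for v in(("top",),("scene",),("scene","top")):print(v,np.round(fit("lid_oblong",[.35,-.325,.25],ims,views=v)[0],4))
a=ims["scene"][180:270,90:210,::-1]
cv2.imwrite("pics/h3.png",cv2.resize(a,(640,480),interpolation=cv2.INTER_CUBIC))
E
```

```text
eef_pos: [0.5026, -0.4076, 0.1324]
wrist_force: [0.1, 0.4, 0.3]
opening: 0.55
pos [ 502.7 -407.6  212.4] yaw -75.6 dp [-126.8 -117.9   92.5] twist [-0.   0.  -0.1] rows 3.9 F [-0.7 -0.2 -0.5] op 48.5mm gf 0.0 t 37.0
lid_slim scene [([130, 220], 0.85), ([293, 133], 0.68)]
lid_slim top [([109, 280], 0.91), ([408, 206], 0.54), ([100, 210], 0.43)]
lid_oblong scene [([135, 208], 0.55)]
lid_oblong top [([207, 125], 0.49)]
('top',) [ 0.2683 -0.3024  1.268   0.    ]
('scene',) [ 0.3521 -0.3278  0.3394  0.    ]
('scene', 'top') [ 0.3521 -0.3278  0.3398  0.    ]
```

View pics/h3.png

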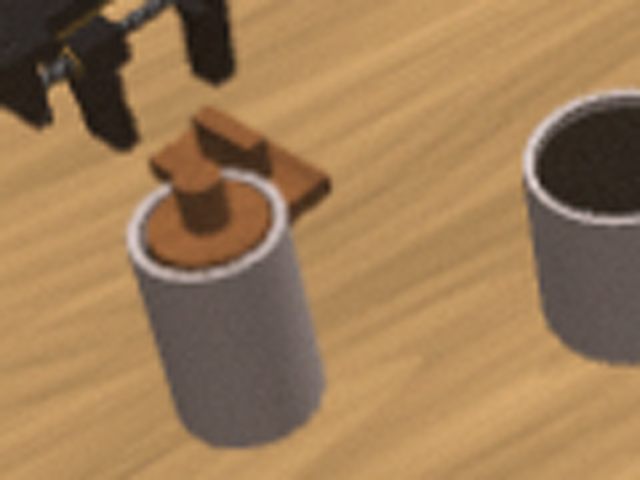

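The slim lid is flush in its can (crop 205,220), and the oblong lid lies behind it (250,155).

```bash

python3 -m inch '{"twist":[[0,0,0],[0,0,0],[0,0,0],[0,0,0],[0,0,0]],"dp":[[-32,-30,0],[-64,-60,0],[-96,-90,0],[-127,-118,30],[-127,-118,60]],"grip":[0.1,0.1,0.1,0.1,0.1]}'>/dev/null
python3 -m inch '{"twist":[[0,0,0],[0,0,0],[0,0,0],[0,0,0],[0,0,0]],"dp":[[0,0,40],[0,0,70],[0,0,80],[0,0,80],[0,0,80]],"grip":[0.1,0.1,0.1,0.1,0.1]}'>/dev/null
python3 to.py 350.5 -325.5 23 -75.5
python3 look.py; python3 - <<'E'
from fit import *
ims={n:cv2.imread(f"last_{n}.png")[:,:,::-1] for n in("scene","top")}
print(np.round(fit("can_oblong",[.509,.394,.0864],ims)[0],4),{n:np.round(fit("can_oblong",[.509,.394,.0864],ims,views=(n,))[0],4) for n in ims})
E
```

```text
pos [ 350.8 -325.9   73.8] yaw -75.6 dp [-0.2 -0.6 50.8] twist [ 0.1 -0.1 -0.1] rows 1.0 F [ 0.3 -0.8  0.3] op 48.6mm gf 0.0 t 38.3
[0.5088 0.3943 0.083  0.    ] {'scene': array([0.5119, 0.3997, 0.098 , 0.    ]), 'top': array([0.5088, 0.3939, 0.0833, 0.    ])}
```

```bash

python3 -m inch '{"twist":[[0,0,0],[0,0,0],[0,0,0],[0,0,0],[0,0,0]],"dp":[[0,0,15],[0,0,35],[0,0,47],[0,0,50],[0,0,50]],"grip":[0.1,0.1,0.1,0.1,0.1]}'| grep -E "eef|wrist"
python3 -m inch '{"twist":[[0,0,0],[0,0,0],[0,0,0],[0,0,0],[0,0,0]],"dp":[[0,0,0],[0,0,0],[0,0,0],[0,0,0],[0,0,0]],"grip":[-1,-1,-1,-1,-1]}' | grep -E "open|eef|force"
python3 -m inch '{"twist":[[0,0,0],[0,0,0],[0,0,0]],"dp":[[0,0,0],[0,0,0],[0,0,0]],"grip":[-1,-1,-1]}' | grep -E "open|eef|force"
```

```text
eef_pos: [0.3504, -0.3253, 0.023]
wrist_force: [0.6, -0.8, 0.1]
eef_pos: [0.3505, -0.3252, 0.023]
wrist_force: [0.3, 0.2, 1.9]
opening: 0.177
grip_force: 30.0
eef_pos: [0.3505, -0.3252, 0.023]
wrist_force: [-1.3, 0.4, 5.5]
opening: 0.178
grip_force: 30.0
```

```bash

python3 -m inch '{"twist":[[0,0,0],[0,0,0],[0,0,0],[0,0,0],[0,0,0]],"dp":[[0,0,-20],[0,0,-60],[0,0,-100],[0,0,-140],[0,0,-160]],"grip":[-1,-1,-1,-1,-1]}'|grep -E "open|eef"
python3 -m inch '{"twist":[[0,0,0],[0,0,0],[0,0,0],[0,0,0],[0,0,0]],"dp":[[22,-36,0],[44,-72,0],[66,-108,0],[88,-144,0],[110,-180,0]],"grip":[-1,-1,-1,-1,-1]}'|grep -E "open|eef"
python3 -m inch '{"twist":[[0,0,0],[0,0,0],[0,0,0],[0,0,0],[0,0,0]],"dp":[[22,-36,0],[44,-72,0],[66,-110,0],[82,-146,0],[98,-182,0]],"grip":[-1,-1,-1,-1,-1]}'|grep -E "open|eef"
python3 to.py 510.5 396 150 -85.2
```

```text
eef_pos: [0.3507, -0.3258, 0.1851]
opening: 0.177
eef_pos: [0.412, -0.1215, 0.1826]
opening: 0.179
eef_pos: [0.4614, 0.0792, 0.1825]
opening: 0.182
pos [461.4  79.2 182.5] yaw -75.6 dp [ 126.6 -294.5   32.5] twist [0.  0.  9.6] rows 6.4 F [ 0.2 -0.4 -0.7] op 16.0mm gf 30.0 t 41.2
```

```bash

python3 -m inch '{"twist":[[0,0,0],[0,0,2],[0,0,5],[0,0,8],[0,0,9.6]],"dp":[[16,-38,0],[32,-76,0],[48,-114,0],[64,-152,0],[80,-190,0]],"grip":[-1,-1,-1,-1,-1]}'|grep -E "open|eef"
python3 to.py 510.5 396 150 -85.2
```

```text
eef_pos: [0.4913, 0.283, 0.1822]
opening: 0.181
pos [491.3 283.  182.2] yaw -85.3 dp [  28.5 -111.    32.1] twist [ 0.   0.1 -0.1] rows 2.4 F [ 1.6 -0.5 -0.6] op 15.9mm gf 30.0 t 41.7
```

```bash

python3 -m inch '{"twist":[[0,0,0],[0,0,0],[0,0,0],[0,0,0],[0,0,0]],"dp":[[10,-38,0],[20,-76,0],[27,-106,15],[27,-106,30],[27,-106,45]],"grip":[-1,-1,-1,-1,-1]}'|grep -E "open|eef"
python3 -m inch '{"twist":[[0,0,0],[0,0,0],[0,0,0]],"dp":[[0,0,10],[0,0,16],[0,0,16]],"grip":[-1,-1,-1]}'|grep -E "open|eef"
python3 to.py 510.5 396 112 -85.2
python3 look.py; python3 - <<'E'
from fit import *
ims={n:cv2.imread(f"last_{n}.png")[:,:,::-1] for n in("scene","top")}
a=ims["scene"][110:170,295:365,::-1];b=ims["top"][170:250,60:150,::-1]
cv2.imwrite("pics/h4.png",np.hstack([cv2.resize(i,(400,350),interpolation=cv2.INTER_CUBIC) for i in(a,b)]))
E
```

```text
eef_pos: [0.5093, 0.389, 0.1362]
opening: 0.181
eef_pos: [0.5096, 0.388, 0.1211]
opening: 0.182
pos [509.6 388.  121.1] yaw -85.3 dp [ 1.6 -7.9  9.1] twist [ 0.   0.1 -0.1] rows 0.2 F [-0.3 -0.2 -0.6] op 16.0mm gf 30.0 t 42.5
```

View pics/h4.png

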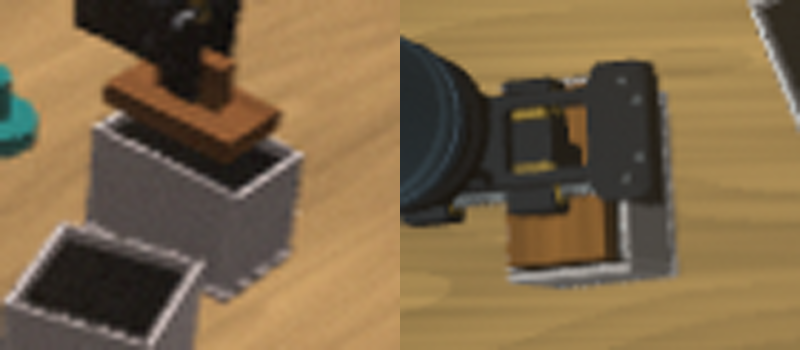

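The oblong lid hovers level over its can (scene crop 195,105), slightly toward −y. I fit its offset from the can mouth in the same pictures.

```bash
python3 - <<'E'
from fit import *
ims={n:cv2.imread(f"last_{n}.png")[:,:,::-1] for n in("scene","top")}
M["lp"]=np.r_[rect(.1,.056,.016)]
M["lpb"]=np.r_[rect(.1,.056,.016)[:50],rect(.1,.056,0)[:0]]
for v in(("top",),("scene",),("scene","top")):
    p,s=fit("lp",[.5096,.390,.083,.098],ims,views=v); print(v,np.round(p,4),round(s,2))
o=draw(ims,{"lp":[.5096,.388,.083,.098],"can_oblong":[.5105,.396,.083,0]},4)
o2=draw(ims,{"lp":[.5096,.388,.083,.098],"can_oblong":[.5088,.394,.083,0]},4)
f=lambda o:np.hstack([cv2.resize(i,(400,300),interpolation=cv2.INTER_AREA) for i in(o["scene"][440:680,1180:1460],o["top"][680:1000,240:600])])
cv2.imwrite("pics/h5.png",np.vstack([f(o),f(o2)]))
E
```

```text
('top',) [0.5088 0.392  0.1903 0.098 ] 3.26
('scene',) [0.435  0.4325 0.6899 0.098 ] 3.16
('scene', 'top') [0.5088 0.3915 0.1759 0.098 ] 3.41
```

View pics/h5.png

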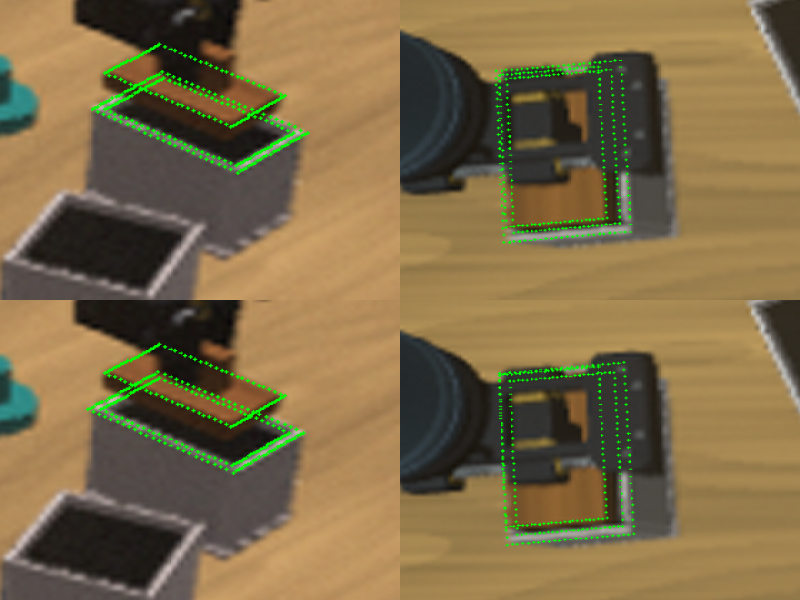

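The overlays show the lid's projected outline agreeing with the robot pose within about 1.5 mm. I'm aiming for TCP (511, 396.5).

```bash

python3 -m inch '{"twist":[[0,0,0],[0,0,0],[0,0,0],[0,0,0],[0,0,0]],"dp":[[1,-4,0],[2,-7.5,0],[2,-7.5,4],[2,-7.5,8],[2,-7.5,8]],"grip":[-1,-1,-1,-1,-1]}'|grep -E "wrist"
python3 to.py 511 396.5 100 -85.2
python3 -m inch '{"twist":[[0,0,0],[0,0,0],[0,0,0],[0,0,0],[0,0,0]],"dp":[[0,0,2],[0,0,4],[0,0,6],[0,0,8],[0,0,10]],"grip":[-1,-1,-1,-1,-1]}'|grep -E "wrist"
python3 to.py 511 396.5 95 -85.2
```

```text
wrist_force: [-0.6, 0.5, -0.6]
pos [510.7 396.6 112.9] yaw -85.2 dp [ 0.3  0.1 12.9] twist [0.  0.1 0. ] rows 0.3 F [-0.6  0.5 -0.6] op 15.5mm gf 30.0 t 43.1
wrist_force: [0.1, -0.0, -0.1]
pos [511.2 396.8 103.6] yaw -85.2 dp [-0.2  0.3  8.6] twist [0. 0. 0.] rows 0.2 F [ 0.1 -0.  -0.1] op 15.7mm gf 30.0 t 43.6
```

```bash

python3 -m inch '{"twist":[[0,0,0],[0,0,0],[0,0,0],[0,0,0]],"dp":[[0,0,1],[0,0,2],[0,0,3],[0,0,4]],"grip":[-1,-1,-1,-1]}'|grep -E "eef|wrist"
python3 -m inch '{"twist":[[0,0,0],[0,0,0],[0,0,0],[0,0,0]],"dp":[[0,0,1],[0,0,2],[0,0,3],[0,0,4]],"grip":[-1,-1,-1,-1]}'|grep -E "eef|wrist"
```

```text
eef_pos: [0.5112, 0.3968, 0.0997]
wrist_force: [-0.6, 0.3, 0.1]
eef_pos: [0.5112, 0.3968, 0.0956]
wrist_force: [0.4, 0.7, -0.7]
```

Inside the mouth with no contact; pressing now.

```bash

python3 -m inch '{"twist":[[0,0,0],[0,0,0],[0,0,0],[0,0,0],[0,0,0]],"dp":[[0,0,0.8],[0,0,1.6],[0,0,2.4],[0,0,3.2],[0,0,4]],"grip":[-1,-1,-1,-1,-1]}'|grep -E "eef|wrist"
python3 -m inch '{"twist":[[0,0,0],[0,0,0],[0,0,0],[0,0,0],[0,0,0]],"dp":[[0,0,0.8],[0,0,1.6],[0,0,2.4],[0,0,3.2],[0,0,4]],"grip":[-1,-1,-1,-1,-1]}'|grep -E "eef|wrist"
```

```text
eef_pos: [0.5112, 0.3968, 0.0926]
wrist_force: [-2.4, -0.3, 7.9]
eef_pos: [0.5112, 0.3968, 0.0886]
wrist_force: [-2.8, -1.2, 6.2]
```

```bash

python3 -m inch '{"twist":[[0,0,0],[0,0,0],[0,0,0],[0,0,0],[0,0,0]],"dp":[[0,0,0.7],[0,0,1.4],[0,0,2.1],[0,0,2.8],[0,0,3.2]],"grip":[-1,-1,-1,-1,-1]}'|grep -E "eef|wrist"
python3 -m inch '{"twist":[[0,0,0],[0,0,0]],"dp":[[0,0,0.6],[0,0,1]],"grip":[-1,-1]}'|grep -E "eef|wrist"
```

```text
eef_pos: [0.5113, 0.3968, 0.0869]
wrist_force: [-9.0, -2.1, 20.5]
eef_pos: [0.5113, 0.3968, 0.0868]
wrist_force: [-10.1, -4.1, 27.2]
```

```bash

python3 -m inch '{"twist":[[0,0,0],[0,0,0],[0,0,0],[0,0,0],[0,0,0]],"dp":[[0,0,0],[0,0,0],[0,0,0],[0,0,0],[0,0,0]],"grip":[0,0,0,0,0]}'| grep -E "eef|wrist|open"
python3 -m inch '{"twist":[[0,0,0],[0,0,0],[0,0,0],[0,0,0],[0,0,0]],"dp":[[0,0,-20],[0,0,-50],[0,0,-90],[0,0,-130],[0,0,-150]],"grip":[0,0,0,0,0]}'>/dev/null
python3 -m inch '{"twist":[[0,0,0],[0,0,0],[0,0,0],[0,0,0],[0,0,0]],"dp":[[-36,-28,0],[-72,-56,0],[-108,-84,0],[-144,-112,0],[-180,-140,0]],"grip":[0,0,0,0,0]}'|grep eef
python3 look.py lid_slim lid_oblong grille pod; python3 - <<'E'
from gr import *
ims={n:cv2.imread(f"last_{n}.png")[:,:,::-1] for n in("scene","top")}
for z in(.058,.060,.062,.066):print(z,plate("scene",ims["scene"],(232,178,305,242),z),plate("top",ims["top"],(212,125,300,200),z))
a=ims["scene"][100:290,100:380,::-1];c=ims["scene"][110:240,230:365,::-1]
b=ims["top"][90:310,60:440,::-1]
cv2.imwrite("pics/fin.png",np.hstack([np.vstack([cv2.resize(a,(430,292)),cv2.resize(b,(430,250))]),cv2.resize(c,(370,542),interpolation=cv2.INTER_CUBIC)]))
E
```

```text
eef_pos: [0.5111, 0.3967, 0.0833]
wrist_force: [-0.1, 0.6, -0.4]
opening: 0.502
eef_pos: [0.3187, 0.5219, 0.2351]
lid_slim scene [([128, 222], 0.68), ([210, 221], 0.65), ([296, 130], 0.46)]
lid_slim top [([109, 280], 0.77)]
lid_oblong scene [([332, 136], 0.84)]
lid_oblong top [([96, 212], 0.6)]
grille scene [([269, 209], 0.74), ([328, 132], 0.47)]
grille top [([254, 159], 0.77), ([416, 206], 0.66)]
pod scene [([262, 159], 0.61), ([208, 225], 0.3)]
pod top [([194, 241], 0.7), ([206, 127], 0.62)]
0.058 [636.3 -10.9 150.5  93.6 106.4] [635.4 -13.7 150.4  94.8 106.2]
0.06 [638.  -12.4 150.1  93.4 106.4] [634.9 -13.6 150.1  94.6 106.2]
0.062 [639.6 -13.9 149.8  93.2 106.4] [634.5 -13.6 149.8  94.4 106.2]
0.066 [642.9 -16.9 149.1  92.8 106.4] [633.5 -13.4 149.1  94.  106.2]
```

View pics/fin.png

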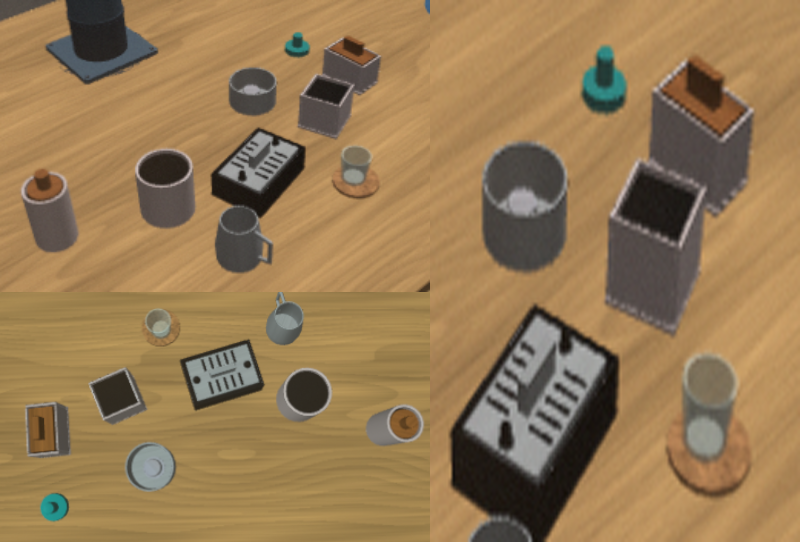

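The final picture shows the grille flush with pins standing out (565,340), the pod in the pot (522,202), and the oblong (705,95) and slim (42,187) lids flush. The cup, coaster and jug are where they started.

```bash
python3 -c "
from station import bot
print(bot.finish_job())"
```

```text
the job is handed in; nothing more can be done
None
```

The job is handed in: the pod is in the pot, the grille is pressed flush, and both lids on the bar (slim and oblong) are pressed home in their canisters, with the cup, coaster and jug undisturbed; the judge's result wasn't shown.

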